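Drain the stained slide racks on the fold-down hook and lock them in the carrier

TASK

Fold the hook of the draining stand out, hang every wet slide rack on it by its wire bail, and let all of them hang there together, untouched, to drain for about 5 seconds. Then stand every rack fully down in a bay of its own in the white carrier, swing the keeper bar shut over them until it snaps home in its detent, and fold the emptied hook flat against its plate again, without disturbing the other things on the bench.

Things in the scene. Friction and masses are not known exactly. Their poses are not given: they have to be found in the camera images.
- bench_pad: Flat absorbent pad (250 x 260 x 2 mm, white with a blue border) fixed on the bench to the robot's left, where the wet racks stand at first. Origin: centre of its underside.
- drain_stand: Fixed draining stand: steel drip tray 210 x 120 mm with an 18 mm lip; at its +x end an upright white back plate (60 mm wide in y, 235 mm high, face at x = +91 mm) with the fold-down hook in front of it. Origin: centre of the underside; z up, -x is the side to which the hook folds out (towards the robot).
- hook (a joint): Fold-down hook: steel rod 10 mm thick, 165 mm from hinge axis to the centre of the black ball at its end. 0 = folded flat (upright against the back plate), 1.518 = folded out onto its stop (to the stand's -x, 3 degrees above level). Stiff friction hinge: stays where it is left, about 3 N at the ball moves it.
- hook_pivot (a point): Point on the hook's hinge axis in the middle of the rod, 160 mm above the bench, 17 mm in front of the back plate. Its frame turns with the hook: z along the rod to the ball, y the hinge axis (the stand's y); x points away from the robot when folded flat, and up from the rod when folded out.
- hook_knob (a point): Centre of the black ball (18 mm across) at the end of the hook rod, by which the hook is moved; frame as hook_pivot.
- carrier: Fixed white carrier, 177 x 109 mm, walls and dividers 30 mm high with rounded tops. Three bays side by side along its x, 49 mm apart, each 44 (x) by 99 mm (y) inside, floor at 4 mm. Posts 155 mm high at x = -86 mm (hinge of the keeper bar) and +86 mm (its end stop and detent, up to 171 mm). Origin: centre of the underside, z up.
- bay_1 (a point): Centre of the floor of bay 1 of the carrier (carrier x = -49 mm, y = 0, z = 4 mm); axes as the carrier.
- bay_2 (a point): Centre of the floor of bay 2 of the carrier (carrier x = 0 mm, y = 0, z = 4 mm); axes as the carrier.
- bay_3 (a point): Centre of the floor of bay 3 of the carrier (carrier x = 49 mm, y = 0, z = 4 mm); axes as the carrier.
- keeper (a joint): Keeper bar: level steel bar, 10 mm thick, 170 mm long, axis 161 mm above the bench. 0 = shut: along the carrier's +x, about 9 mm above the racks' tabs, its end home in the detent. Grows as it swings open to the carrier's -y (most 1.75). Light friction, stays where left; over the last 0.08 rad a spring plunger must be pushed past (about 5 N at the knob), then it snaps home.
- keeper_pivot (a point): Point on the upright hinge axis of the keeper bar, at bar height; its frame turns with the bar: x along the bar to its free end, z up.
- keeper_knob (a point): Centre of the round red knob (13 mm thick, upright) on top of the keeper bar, 125 mm from the hinge, 26 mm above the bar's axis; the knob ends 18 mm above this point. Frame as keeper_pivot.
- lab_timer: Bystander: white timer 62 x 66 x 18 mm lying on the bench. Origin: centre of its underside.
- staining_jar: Bystander: square glass jar of purple stain with a black lid, 50 x 50 x 99 mm. Origin: centre of its underside.
- petri_dish_3: Bystander: lidded petri dish, 59 mm across, 16 mm high. Origin: centre of its underside.
- rack_1_mid (a point): Middle of the green slide rack, 72 mm above its underside (may be absent). Slide holder 36 (own x) by 92 mm (own y), 34 mm high; a 6 mm wire bail rises at its ends (y = +/-43 mm) to 75 mm and slopes up to a peak over the middle. The rod passes through the bail along own x, free from 34 to 99 mm height; hanging, the rod's axis is 21 mm above this point. 0.16 kg.
- rack_1_tab (a point): Centre of the flat grip tab on the bail's peak of the green rack: 24 (own x) by 10 mm (own y), 42 mm high, 122 mm above the rack's underside; to be gripped across the 10 mm. Axes as the rack.
- rack_2_mid (a point): Middle of the blue slide rack, 72 mm above its underside (may be absent). Slide holder 36 (own x) by 92 mm (own y), 34 mm high; a 6 mm wire bail rises at its ends (y = +/-43 mm) to 75 mm and slopes up to a peak over the middle. The rod passes through the bail along own x, free from 34 to 99 mm height; hanging, the rod's axis is 21 mm above this point. 0.16 kg.
- rack_2_tab (a point): Centre of the flat grip tab on the bail's peak of the blue rack: 24 (own x) by 10 mm (own y), 42 mm high, 122 mm above the rack's underside; to be gripped across the 10 mm. Axes as the rack.
- rack_3_mid (a point): Middle of the orange slide rack, 72 mm above its underside (may be absent). Slide holder 36 (own x) by 92 mm (own y), 34 mm high; a 6 mm wire bail rises at its ends (y = +/-43 mm) to 75 mm and slopes up to a peak over the middle. The rod passes through the bail along own x, free from 34 to 99 mm height; hanging, the rod's axis is 21 mm above this point. 0.16 kg.
- rack_3_tab (a point): Centre of the flat grip tab on the bail's peak of the orange rack: 24 (own x) by 10 mm (own y), 42 mm high, 122 mm above the rack's underside; to be gripped across the 10 mm. Axes as the rack.

How it is judged:
On the way, in this order (a step that is already met when the one before it is completed fails the run):
1. the hook is folded out onto its stop (value of joint hook above 1.42 rad), for 0.2 s.
2. every rack hangs on the folded-out hook by its bail, all together, none touched by the gripper, for about 5 seconds (4.5) (value of joint hook above 1.42 rad and x of rack_1_mid in the frame of hook_pivot between -0.035 and -0.005 m and y of rack_1_mid in the frame of hook_pivot between -0.03 and 0.03 m and z of rack_1_mid in the frame of hook_pivot between 0.015 and 0.168 m and x of rack_2_mid in the frame of hook_pivot between -0.035 and -0.005 m and y of rack_2_mid in the frame of hook_pivot between -0.03 and 0.03 m and z of rack_2_mid in the frame of hook_pivot between 0.015 and 0.168 m and x of rack_3_mid in the frame of hook_pivot between -0.035 and -0.005 m and y of rack_3_mid in the frame of hook_pivot between -0.03 and 0.03 m and z of rack_3_mid in the frame of hook_pivot between 0.015 and 0.168 m and contact force between the fingers and rack_1 below 0.05 N and contact force between the fingers and rack_2 below 0.05 N and contact force between the fingers and rack_3 below 0.05 N), for 4.5 s.
3. every rack stands fully down in a bay of the carrier ((horizontal distance between rack_1_mid and bay_1 below 0.012 m or horizontal distance between rack_1_mid and bay_2 below 0.012 m or horizontal distance between rack_1_mid and bay_3 below 0.012 m) and height (world z) of each of rack_1_mid, rack_2_mid, rack_3_mid below 0.082 m and angle between each of rack_1_mid, rack_2_mid, rack_3_mid's own z axis and vertical below 0.08 rad and (horizontal distance between rack_2_mid and bay_1 below 0.012 m or horizontal distance between rack_2_mid and bay_2 below 0.012 m or horizontal distance between rack_2_mid and bay_3 below 0.012 m) and (horizontal distance between rack_3_mid and bay_1 below 0.012 m or horizontal distance between rack_3_mid and bay_2 below 0.012 m or horizontal distance between rack_3_mid and bay_3 below 0.012 m)), for 0.2 s.
At the end, for the whole second after the job is handed in: Every rack stands upright and fully down in a bay (within 12 mm of the bay's centre, middle below 82 mm), at rest; the keeper bar is home in its detent (below 0.03 rad); the hook is folded flat (below 0.12 rad) (all of step 3 and linear speed of each of rack_1, rack_2, rack_3 below 0.03 m/s and value of joint keeper below 0.03 rad and value of joint hook below 0.12 rad); the robot touches nothing.
It fails at once if the lab timer is disturbed (moved more than 3 cm) (distance of lab_timer from where it was at the start of the episode above 0.03 m).
It fails at once if the staining jar is disturbed (moved more than 3 cm) (distance of staining_jar from where it was at the start of the episode above 0.03 m).
It fails at once if the petri dish 3 is disturbed (moved more than 3 cm) (distance of petri_dish_3 from where it was at the start of the episode above 0.03 m).
Of rack_1, rack_2, rack_3 only 2 to 3 are there at a start; the rules pass over those that are not, and their reading is None.
At some moment in a run one of rack_1, rack_2, rack_3 may be knocked a few centimetres aside while the robot is not near it.
Once in a run the grip may slacken for a moment while it holds something.
It also fails if it takes over 210 s, if anything falls off the work surface, if the arm or the gripper's body presses on something with over 40 N, if the wrist force passes 120 N, or if a joint passes its speed limit or range.

ROBOT

A 7-joint arm with a two-finger parallel gripper is mounted at the origin on a cart in front of the work surface, level with it; the furniture and walls round the work are solid. World frame = base frame: x ahead of the robot, y to its left, z up, the work surface at z = 0. Lengths are in m, angles in rad, forces in N, time in s.
With the tool pointing down it reaches from about 0.425 to 0.925 m from the base axis. Payload 6.8 kg.
Tool frame: the origin (TCP) lies between the finger pads; the fingertips stand 14 mm ahead of it and the grasp point (between the pads) lies 5 mm behind it; z points along the fingers, y is the line along which they close (so a half turn about z gives the same grasp; the last joint's range is limited). The gripper opens to 85 mm and grips with 20 to 120 N. Pads are 22 mm wide; open, the fingers measure 114 mm over their backs; the gripper's body (76 mm by 85 mm) begins 54 mm behind the grasp point. The pads swing forward as they close: fully open they stand 13 mm farther back than shut.
Start: joints at [-1.245, 0.477, 0.022, 1.555, -0.011, 1.109, -0.083], TCP at [0.284, 0.612, 0.245] pointing down, gripper open.
Joint ranges: [-2.96, 2.96], [-0.34, 2.1], [-1.41, 1.46], [0.24, 2.44], [-1.37, 4.51], [0.17, 1.92], [-2.96, 2.96]. Speed limits (rad/s): [2.39, 2.39, 3.14, 3.14, 3.14, 3.14, 3.14].

INTERFACE

Orientations are given as a rotation vector (axis times angle).
In Python, from bench import r, eyes, ticket gives the robot as it stands. The module is installed in compiled form; this text tells all that it offers.
- The arm moves only by the tool arm_command, never from a script. Its argument "plan" is text: rows parted by semicolons, each of 4 numbers parted by spaces: the shift along the tool's x, y, z in m, then the turn about the tool's z in degrees. In form: tx ty tz yaw; .... A call has 1 to 20 rows; each row shifts and turns the commanded pose from where the row before left it, along the tool's axes as they then stand; what a row does not reach is not made up. A row lasts 1/8 s, in which the tool goes at most 62.5 mm and 10.7 degrees, less where a joint would pass 70% of its speed; a pose out of reach is approached as far as the arm can. A call is refused whole if a number of a shift passes 0.0625 or a number of a turn 10.7, either way. A call with a gripper value outside its range is refused whole. "hand" is the closure, from -1 (fully open) to 1 (shut), set as the call begins (left out, the last holds). The fingers move at their own pace and stop on an object; "grip_force" is the grip in N (left out, the last holds). Time passes only in rows, so rows that do not move let the fingers close. It gives the time, the measured TCP pose, the force, the opening and the grip force at its end, in the units of the state.
- r.get_obs(): the state, without advancing time (a new reading comes with each control period).
- eyes.grab_frame(name): name is "side" or "top"; returns (picture, depth): 480x640x3 uint8, red, green, blue; 480x640 float32, m along the optical axis (not along the pixel's ray), 0 where there is no reading.
- eyes.calibration(name): a dict with "fov_y" (degrees; the focal length in pixels is half the picture's height over the tangent of half this angle, whatever the lens; pixels are square), "cx", "cy" (the principal point, pixels), "origin" and "attitude" of the camera in the world. Camera axes: x right, y up, looking along -z (the intrinsics and any distortion apply to the point x, -y, -z); pixel columns grow to the right and rows downward; lengths in m; the calibration is good to about 2 mm. A picture is of the moment at which its call begins. calibration takes no time and is no camera call.
- ticket.hand_in(): hands the job in; it is judged then, once.
The state is a dict: "clock": time; "joints": joint angles; "qvel": joint speeds; "tau": joint torques, N m; "tcp_pos": TCP position; "orientation": TCP orientation; "contact_force": force on the tool from outside, world axes, zero at the start; "moment": the same for the moment, N m; "grip_width": finger opening in m; "gripper_force": force on a finger pad.
Only numpy, scipy, OpenCV 4.12 (cv2) and the standard library are available. Lean on these libraries where they do the work, as an engineer would, in place of code of your own. Each camera call takes 0.05 s, during which the arm holds its last target. There are 200 camera calls.

## Working session

There is one attempt and no reset: what is moved stays moved. The work goes in short steps, Python scripts to look and compute and a tool call to move; the robot and the scene stay as the last step left them, time stands still between calls to the robot, and variables do not carry over. Pictures are saved under pics/ and viewed, at most 14 in all, crops included, and the job is handed in when it is done.

Besides the shell and the picture viewer there is one more tool, called after "Call:" as name(argument=value, ...) on one line, values as JSON. arm_command: Moves the arm, as the interface text tells. Its arguments: {"type":"object","properties":{"plan":{"type":"string"},"hand":{"type":"number"},"grip_force":{"type":"number"}},"required":["plan"]}

```bash
mkdir -p pics; cat > h.py <<'E'
import numpy as np, cv2
from scipy.spatial.transform import Rotation as R
from bench import r, eyes, ticket
def cal(n):
    c=eyes.calibration(n); a=np.array(c['attitude'],float)
    M=a if a.shape==(3,3) else (R.from_rotvec(a).as_matrix() if a.size==3 else R.from_quat(a).as_matrix())
    f=240/np.tan(np.radians(c['fov_y'])/2)
    return c,M,f,np.array(c['origin'],float)
def cloud(n,d):
    c,M,f,o=cal(n)
    v,u=np.mgrid[0:480,0:640]
    P=np.stack([(u-c['cx'])/f*d,-(v-c['cy'])/f*d,-d],-1)
    return P@M.T+o
def save(n,name):
    im,d=eyes.grab_frame(n); cv2.imwrite(f'pics/{name}.png',im[:,:,::-1]); np.save(f'{name}_d.npy',d); np.save(f'{name}_i.npy',im); return im,d
E
python3 - <<'E'
from h import *
for n in('side','top'):
    print(eyes.calibration(n)); save(n,n+'0')
print(r.get_obs())
E
```

```text
{'fov_y': 53.01372184252778, 'cx': 320.80777034866463, 'cy': 229.9915366112456, 'origin': array([0.8355694 , 0.81052737, 1.17328026]), 'attitude': array([0.18277029, 0.9789092 , 2.63601577])}
{'fov_y': 50.186042820894386, 'cx': 312.3545689306854, 'cy': 239.2524035552791, 'origin': array([0.41228517, 0.02978699, 1.29470892]), 'attitude': array([ 0.1304044 , -0.09417408, -1.55721056])}
{'clock': 0.1, 'joints': array([-1.24509818,  0.47773462,  0.02234741,  1.55636267, -0.01151187,
        1.10930827, -0.08310816]), 'qvel': array([-4.58701401e-04, -2.31852554e-03,  9.59089214e-05, -3.03864257e-03,
        9.83405377e-04,  9.99348905e-04, -2.79474027e-04]), 'tau': array([ 4.23426289e-03, -5.97762966e+01,  1.61320265e+00, -2.81955510e+01,
        1.27931644e-02,  5.06142183e-03,  1.08805764e-07]), 'tcp_pos': array([0.28350619, 0.61200186, 0.24440723]), 'orientation': array([-6.76020902e-01, -3.06773956e+00,  2.61706269e-03]), 'contact_force': array([ 0.23264689, -0.14102506, -0.49128299]), 'moment': array([-0.057947  , -0.00403017,  0.01315185]), 'gripper_force': 0.0, 'grip_width': 0.08550144556781268}
```

View pics/side0.png

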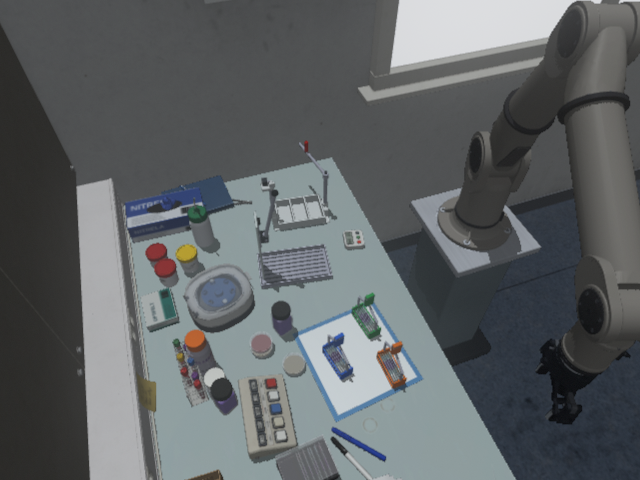

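View pics/top0.png

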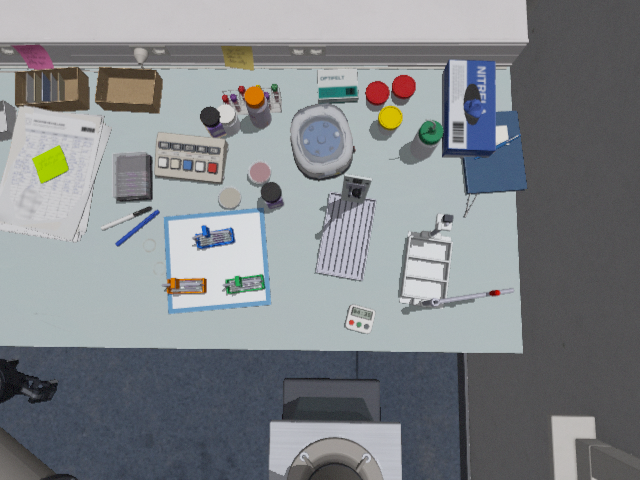

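The side and top pictures show three racks (green, blue and orange, top view (245,285), (215,237), (185,286)) on the pad, and the stand's tray at (345,235) with its plate and folded hook at (356,190). The carrier is at (427,268) with its keeper open to the right and the red knob at (494,293). The timer is at (360,318) and the jar at (271,195).

```bash
cat >> h.py <<'E'
def pts(names):  # merged points, hsv
    Ps=[];Hs=[]
    for nm,n in names:
        im=np.load(nm+'_i.npy');d=np.load(nm+'_d.npy')
        P=cloud(n,d).reshape(-1,3);H=cv2.cvtColor(im,cv2.COLOR_RGB2HSV).reshape(-1,3)
        k=d.reshape(-1)>0; Ps.append(P[k]);Hs.append(H[k].astype(int))
    return np.concatenate(Ps),np.concatenate(Hs)
def col(H,h0,h1,s=110,v=50): return (H[:,0]>=h0)&(H[:,0]<=h1)&(H[:,1]>s)&(H[:,2]>v)
COL=dict(green=(50,85),blue=(100,125),orange=(5,20))
def racks(names,reg=(0.2,0.75,0,0.75),z=(0.112,0.15)):
  for nm in names:
    P,H=pts([nm])
    for c,(a,b) in COL.items():
        k=col(H,a,b)&(P[:,0]>reg[0])&(P[:,0]<reg[1])&(P[:,1]>reg[2])&(P[:,1]<reg[3])&(P[:,2]>0)&(P[:,2]<.4)
        t=k&(P[:,2]>z[0])&(P[:,2]<z[1]); b_=k&(P[:,2]<z[0]-.07)
        print(nm[1],c,t.sum(),b_.sum())
        if t.sum()>3: print('  tab',P[t].mean(0).round(4),P[t].min(0).round(3),P[t].max(0).round(3))
        if b_.sum()>20:
            rr=cv2.minAreaRect(P[b_][:,:2].astype(np.float32)); print('  holder',np.round(rr[0],4),np.round(rr[1],3),round(rr[2],1), 'mean',P[b_].mean(0).round(3))
E
python3 - <<'E'
from h import *
racks([('top0','top'),('side0','side')])
for n in('top','side'):
    P,H=pts([(n+'0',n)]); print(n)
    def box(name,k,rect=True):
        Q=P[k]
        if len(Q)<4: print(name,len(Q));return
        print(name,len(Q),'mean',Q.mean(0).round(4),'min',Q.min(0).round(3),'max',Q.max(0).round(3))
        if rect:
            rr=cv2.minAreaRect(Q[:,:2].astype(np.float32)); print('   rect',np.round(rr[0],4),np.round(rr[1],3),round(rr[2],2))
    k=lambda x0,x1,y0,y1,z0,z1:(P[:,0]>x0)&(P[:,0]<x1)&(P[:,1]>y0)&(P[:,1]<y1)&(P[:,2]>z0)&(P[:,2]<z1)
    box('tray',k(.3,.66,-.2,.08,.010,.024))
    box('plate',k(.3,.75,-.2,.08,.19,.245))
    box('hookrod',k(.3,.75,-.2,.08,.255,.30))
    box('knob',k(.3,.75,-.2,.08,.312,.36))
    box('carrier',k(.3,.72,-.42,-.12,.022,.034))
    box('posts/top',k(.3,.75,-.42,-.12,.16,.175))
    box('anything high',k(.3,.75,-.6,-.12,.15,.25),False)
    box('redknob',((H[:,0]<8)|(H[:,0]>172))&(H[:,1]>140)&k(.2,.6,-.6,-.12,.165,.23))
    box('timer',k(.25,.40,-.2,.05,.012,.03)); 
    box('jar',k(.5,.7,.05,.25,.08,.12)); box('jar low',k(.3,.5,-.2,.05,.03,.3),False)
E
```

```text
top green 58 123
  tab [0.4826 0.2252 0.1393] [0.472 0.22  0.112] [0.493 0.231 0.149]
  holder [0.4821 0.2259] [0.036 0.092] 8.8 mean [0.481 0.221 0.029]
top blue 68 964
  tab [0.5955 0.3039 0.1372] [0.585 0.298 0.113] [0.607 0.31  0.148]
  holder [0.5464 0.3672] [0.263 0.38 ] 5.5 mean [0.576 0.357 0.008]
top orange 71 161
  tab [0.4766 0.3702 0.1363] [0.464 0.366 0.114] [0.487 0.377 0.147]
  holder [0.4759 0.3717] [0.036 0.093] 2.1 mean [0.475 0.369 0.027]
side green 23 47
  tab [0.4846 0.2268 0.1472] [0.474 0.224 0.143] [0.495 0.23  0.15 ]
  holder [0.4836 0.2207] [0.044 0.102] 1.3 mean [0.49  0.226 0.03 ]
side blue 66 1317
  tab [0.5994 0.3069 0.1338] [0.587 0.301 0.113] [0.611 0.311 0.15 ]
  holder [0.5463 0.3665] [0.266 0.383] 4.9 mean [0.582 0.371 0.009]
side orange 69 185
  tab [0.4792 0.3734 0.1344] [0.466 0.368 0.113] [0.491 0.377 0.15 ]
  holder [0.478  0.3711] [0.037 0.092] 2.2 mean [0.483 0.38  0.025]
top
tray 973 mean [ 0.4492 -0.0617  0.0158] min [ 0.365 -0.2    0.01 ] max [0.66  0.05  0.024]
   rect [ 0.5127 -0.0736] [0.248 0.294] 88.9
plate 226 mean [ 0.6972 -0.0393  
[... 1908 characters left out ...]
 0.433 -0.386  0.16 ] max [ 0.635 -0.201  0.175]
   rect [ 0.5435 -0.2764] [0.194 0.186] 11.12
anything high 3620 mean [ 0.5323 -0.4805  0.198 ] min [ 0.3   -0.512  0.15 ] max [ 0.75  -0.201  0.25 ]
redknob 16 mean [ 0.4618 -0.3338  0.196 ] min [ 0.458 -0.339  0.173] max [ 0.466 -0.329  0.208]
   rect [ 0.4615 -0.3335] [0.008 0.008] 29.03
timer 144 mean [ 0.3858 -0.0592  0.0191] min [ 0.361 -0.093  0.013] max [ 0.4   -0.024  0.025]
   rect [ 0.3815 -0.059 ] [0.037 0.069] 2.44
jar 138 mean [0.6897 0.1618 0.0992] min [0.675 0.133 0.08 ] max [0.7   0.183 0.108]
   rect [0.6878 0.1577] [0.024 0.05 ] 1.64
jar low 42 mean [ 0.468 -0.176  0.034] min [ 0.441 -0.199  0.03 ] max [ 0.497 -0.161  0.04 ]
```

```bash
cat >> h.py <<'E'
def go(wps,yaw=None,step=0.04,obs=None):
    """yaw: world angle (deg) of the tool x axis, modulo 180. prints rows"""
    o=r.get_obs(); p=np.array(o['tcp_pos']); M=R.from_rotvec(o['orientation']).as_matrix()
    y0=np.degrees(np.arctan2(M[1,0],M[0,0])); rows=[]
    print('at',p.round(4),'yaw',y0.round(1),'tilt',np.degrees(np.arccos(-M[2,2])).round(2),'w',round(o['grip_width'],4),'F',np.round(o['contact_force'],1),'t',round(o['clock'],2),'j7',round(o['joints'][6],2))
    if yaw is not None:
        d=(yaw-y0+90)%180-90; n=int(np.ceil(abs(d)/10))
        if abs(d)>.4:
            rows+=[f'0 0 0 {-d/n:.1f}']*n; M=R.from_euler('z',d,degrees=True).as_matrix()@M
    for w in wps:
        st=w[3] if len(w)>3 else step
        t=M.T@(np.array(w[:3])-p); n=max(1,int(np.ceil(np.linalg.norm(t)/st))); 
        u=np.round(np.round(t,4)/n,4); rows+=[' '.join(f'{x:g}' for x in u)+' 0']*n
        p=p+M@(u*n)
    print(len(rows),'; '.join(rows))
E
python3 - <<'E'
from h import *
for n in('top','side'):
    P,H=pts([(n+'0',n)]); print(n)
    k=lambda x0,x1,y0,y1,z0,z1:(P[:,0]>x0)&(P[:,0]<x1)&(P[:,1]>y0)&(P[:,1]<y1)&(P[:,2]>z0)&(P[:,2]<z1)
    for nm,q in(('tray',k(.405,.68,-.15,.045,.006,.024)),('car',k(.3,.72,-.3,-.14,.024,.034)),('bluerack',col(H,100,130)&k(.55,.64,.24,.37,.015,.06)),('plateface',k(.66,.72,-.1,.03,.06,.228)&(H[:,1]<60))):
        Q=P[q]; rr=cv2.minAreaRect(Q[:,:2].astype(np.float32)); print(nm,len(Q),np.round(rr[0],4),np.round(rr[1],3),round(rr[2],2),Q.min(0).round(3),Q.max(0).round(3))
go([(.284,.612,.40),(.645,-.03,.40)],yaw=172,step=.05)
E
```

```text
top
tray 788 [ 0.5437 -0.0489] [0.274 0.184] 0.79 [ 0.406 -0.142  0.006] [0.68  0.043 0.024]
car 696 [ 0.5244 -0.2238] [0.11  0.187] 82.2 [ 0.43  -0.287  0.024] [ 0.619 -0.161  0.034]
bluerack 130 [0.5968 0.3058] [0.036 0.092] 10.6 [0.571 0.258 0.016] [0.622 0.354 0.045]
plateface 392 [ 0.6857 -0.0372] [0.06  0.029] 79.58 [ 0.67  -0.069  0.062] [ 0.705 -0.01   0.228]
side
tray 1829 [ 0.5425 -0.0523] [0.275 0.194] 0.0 [ 0.405 -0.149  0.006] [0.68  0.045 0.024]
car 341 [ 0.5269 -0.2262] [0.116 0.186] 83.04 [ 0.436 -0.29   0.024] [ 0.621 -0.161  0.034]
bluerack 137 [0.5995 0.305 ] [0.036 0.092] 12.19 [0.573 0.257 0.016] [0.623 0.351 0.044]
plateface 253 [ 0.6966 -0.0321] [0.049 0.043] 45.39 [ 0.664 -0.065  0.061] [ 0.709 -0.009  0.227]
at [0.2835 0.612  0.2444] yaw 155.1 tilt 0.1 w 0.0855 F [ 0.2 -0.1 -0.5] t 0.1 j7 -0.08
21 0 0 0 -8.4; 0 0 0 -8.4; -0.0001 -0 -0.0389 0; -0.0001 -0 -0.0389 0; -0.0001 -0 -0.0389 0; -0.0001 -0 -0.0389 0; -0.0298 -0.039 0.0001 0; -0.0298 -0.039 0.0001 0; -0.0298 -0.039 0.0001 0; -0.0298 -0.039 0.0001 0; -0.0298 -0.039 0.0001 0; -0.0298 -0.039 0.0001 0; -0.0298 -0.039 0.0001 0; -0.0298 -0.039 0.0001 0; -0.0298 -0.039 0.0001 0; -0.0298 -0.039 0.0001 0; -0.0298 -0.039 0.0001 0; -0.0298 -0.039 0.0001 0; -0.0298 -0.039 0.0001 0; -0.0298 -0.039 0.0001 0; -0.0298 -0.039 0.0001 0
```

Call:
arm_command(plan="0 0 -0.04 -8.4; 0 0 -0.04 -8.4; 0 0 -0.04 0; 0 0 -0.035 0; -0.03 -0.039 0 0; -0.03 -0.039 0 0; -0.03 -0.039 0 0; -0.03 -0.039 0 0; -0.03 -0.039 0 0; -0.03 -0.039 0 0; -0.03 -0.039 0 0; -0.03 -0.039 0 0; -0.03 -0.039 0 0; -0.03 -0.039 0 0; -0.03 -0.039 0 0; -0.03 -0.039 0 0; -0.03 -0.039 0 0; -0.03 -0.039 0 0; -0.03 -0.039 0 0; 0 0 0 0", hand=-1, grip_force=40)

```text
clock: 2.6
tcp_pos: [0.6477, -0.035, 0.3994]
orientation: [-0.232, -3.132, 0.005]
contact_force: [0.4, 0.9, -0.2]
grip_width: 0.0856
gripper_force: 0.0
```

```bash
python3 - <<'E'
from h import *
go([(.645,-.030,.40),(.645,-.030,.319,.03)],yaw=171.5)
E
```

```text
at [ 0.6477 -0.035   0.3994] yaw 171.5 tilt 0.18 w 0.0856 F [ 0.4  0.9 -0.2] t 2.6 j7 1.49
4 0.0034 0.0045 -0.0006 0; -0 0.0001 0.027 0; -0 0.0001 0.027 0; -0 0.0001 0.027 0
```

Call:
arm_command(plan="0.0034 0.0045 0 0; 0 0 0.027 0; 0 0 0.027 0; 0 0 0.027 0; 0 0 0 0")

```text
clock: 3.22
tcp_pos: [0.6428, -0.0223, 0.3173]
orientation: [-0.215, -3.13, -0.001]
contact_force: [0.2, -0.6, 0.6]
grip_width: 0.0854
gripper_force: 0.0
```

Call:
arm_command(plan="0 0 0 0; 0 0 0 0; 0 0 0 0; 0 0 0 0; 0 0 0 0; 0 0 0 0", hand=1)

```text
clock: 3.98
tcp_pos: [0.6442, -0.0306, 0.3208]
orientation: [0.229, 3.132, -0.009]
contact_force: [-4.2, -9.4, 6.1]
grip_width: 0.0153
gripper_force: 38.9
```

```bash
python3 - <<'E'
from h import *
o=r.get_obs(); p=o['tcp_pos']; 
d=np.array([np.cos(np.radians(171.5)),np.sin(np.radians(171.5))])
# pivot from ball; grasp pt = tcp+5mm z
b=np.array([p[0],p[1],p[2]+.005]); s0=np.arcsin(min(1,.030/.165))
c0=np.arccos((b[2]-.16)/.165) if b[2]<.325 else 0
print('angle by z',c0); th0=.18
piv=b-np.array([*(d*np.sin(th0)*.165),np.cos(th0)*.165]); print('pivot',piv)
w=[]
for th in np.linspace(th0,1.54,15)[1:]:
    q=piv+np.array([*(d*np.sin(th)*.165),np.cos(th)*.165-.005]); w.append((*q,.06))
go(w)
E
```

```text
angle by z 0
pivot [ 0.6733755  -0.03494341  0.16350715]
at [ 0.6442 -0.0306  0.3208] yaw 171.6 tilt 0.34 w 0.0153 F [-4.2 -9.4  6.1] t 3.98 j7 1.49
14 0.0156 0.0001 0.0036 0; 0.0152 0 0.0051 0; 0.0146 0.0001 0.0066 0; 0.0139 0.0001 0.0079 0; 0.0131 0.0001 0.0093 0; 0.0121 0.0001 0.0104 0; 0.0111 0.0001 0.0116 0; 0.0099 0.0001 0.0127 0; 0.0086 0.0001 0.0135 0; 0.0072 0.0001 0.0143 0; 0.0058 0.0001 0.0149 0; 0.0044 0.0001 0.0154 0; 0.0028 0.0001 0.0158 0; 0.0013 0 0.0159 0
```

Call:
arm_command(plan="0.0156 -0.002 0.0036 0; 0.0152 -0.002 0.0051 0; 0.0146 -0.002 0.0066 0; 0.0139 0 0.0079 0; 0.0131 0 0.0093 0; 0.0121 0 0.0104 0; 0.0111 0 0.0116 0; 0.0099 0 0.0127 0; 0.0086 0 0.0135 0; 0.0072 0 0.0143 0; 0.0058 0 0.0149 0; 0.0044 0 0.0154 0; 0.0028 0 0.0158 0; 0.0013 0 0.0159 0; 0 0 0 0; 0 0 0 0; 0 0 0 0")

```text
clock: 6.1
tcp_pos: [0.4994, -0.0088, 0.1586]
orientation: [-0.215, -3.112, -0.002]
contact_force: [-22.0, 9.7, -0.4]
grip_width: -0.0
gripper_force: 11.6
```

```bash
python3 - <<'E'
from h import *
go([(0,0,0)][:0])
im,d=save('top','top1'); P=cloud('top',d)
cv2.imwrite('pics/top1c.png',cv2.resize(im[150:330,290:470,::-1],(600,600)))
E
```

```text
at [ 0.4994 -0.0088  0.1586] yaw 172.1 tilt 1.26 w -0.0 F [-22.    9.7  -0.4] t 6.1 j7 1.46
0
```

View pics/top1c.png

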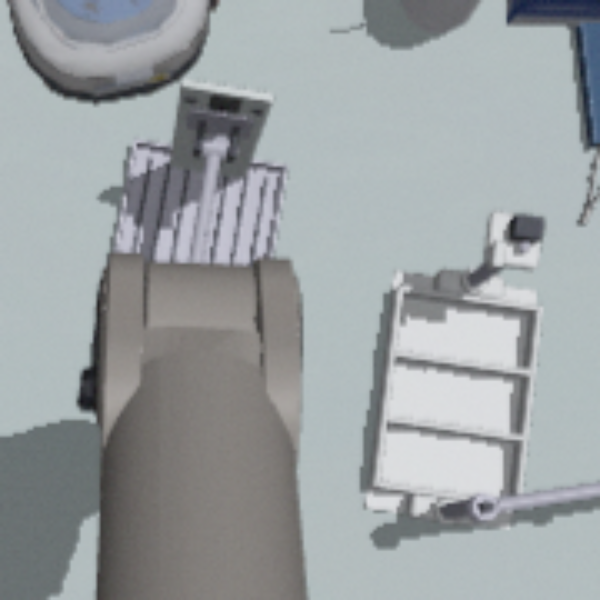

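The crop shows the rod folded out, running from the hinge at crop (215,145) under the arm. The fingers have slipped off and now press on the ball end.

Call:
arm_command(plan="0.02 0 0 0; 0.02 0 0 0; 0 0 -0.04 0; 0 0 -0.05 0; 0 0.05 -0.04 0; 0 0.05 0 0; 0 0.05 0 0; 0 0.05 0 0; 0 0.05 0 0; 0 0 0 0", hand=-1)

```text
clock: 7.4
tcp_pos: [0.5042, 0.245, 0.2913]
orientation: [-0.21, -3.134, -0.003]
contact_force: [0.8, -0.3, -0.4]
grip_width: 0.0855
gripper_force: 0.0
```

```bash
python3 - <<'E'
from h import *
go([])
save('top','top2'); save('side','side2')
for n in('top','side'):
    P,H=pts([(n+'2',n)]); print(n)
    k=lambda x0,x1,y0,y1,z0,z1:(P[:,0]>x0)&(P[:,0]<x1)&(P[:,1]>y0)&(P[:,1]<y1)&(P[:,2]>z0)&(P[:,2]<z1)
    Q=P[k(.45,.70,-.1,.06,.10,.30)&(P[:,0]<.675)]
    for a in np.arange(.48,.68,.02):
        q=Q[(Q[:,0]>a)&(Q[:,0]<a+.02)]
        if len(q): print(round(a,2),len(q),q.mean(0).round(4),q.max(0).round(3))
racks([('top2','top'),('side2','side')])
E
```

```text
at [0.5042 0.245  0.2913] yaw 172.3 tilt 0.1 w 0.0855 F [ 0.8 -0.3 -0.4] t 7.4 j7 0.92
0 
top
0.5 34 [ 0.5152 -0.0098  0.1808] [ 0.519 -0.002  0.186]
0.52 48 [ 0.5288 -0.0108  0.1797] [ 0.539 -0.002  0.186]
0.54 40 [ 0.5502 -0.0146  0.1763] [ 0.559 -0.009  0.181]
0.56 42 [ 0.5706 -0.0182  0.1742] [ 0.58  -0.013  0.179]
0.58 38 [ 0.5903 -0.0214  0.1714] [ 0.6   -0.015  0.175]
0.6 39 [ 0.6097 -0.0247  0.1695] [ 0.619 -0.02   0.174]
0.62 40 [ 0.6301 -0.0281  0.1681] [ 0.64  -0.022  0.172]
0.64 37 [ 0.6505 -0.0314  0.1656] [ 0.66  -0.027  0.172]
0.66 43 [ 0.6692 -0.0371  0.1641] [ 0.674 -0.029  0.17 ]
side
0.5 12 [ 0.5165 -0.0097  0.1837] [ 0.52  -0.003  0.189]
0.52 35 [ 0.5281 -0.0103  0.1824] [ 0.54  -0.002  0.192]
0.54 28 [ 0.5502 -0.0151  0.1793] [ 0.56  -0.01   0.184]
0.56 24 [ 0.5699 -0.0182  0.1773] [ 0.579 -0.013  0.181]
0.58 27 [ 0.5897 -0.0213  0.1761] [ 0.6   -0.017  0.181]
0.6 26 [ 0.6097 -0.0247  0.1737] [ 0.619 -0.021  0.179]
0.62 27 [ 0.6299 -0.0283  0.1714] [ 0.639 -0.022  0.177]
0.64 26 [ 0.6498 -0.032   0.1691] [ 0.659 -0.026  0.176]
0.66 26 [ 0.6689 -0.0373  0.1681] [ 0.675 -0.03   0.175]
top green 57 128
  tab [0.4824 0.2246 0.1391] [0.472 0.22  0.113] [0.493 0.231 0.149]
  holder [0.4825 0.2259] [0.036 0.093] 8.3 mean [0.482 0.222 0.028]
top blue 47 368
  tab [0.598  0.303  0.1358] [0.587 0.298 0.112] [0.607 0.31  0.149]
  holder [0.5478 0.3667] [0.25  0.387] 2.1 mean [0.61  0.286 0.009]
top orange 0 0
side green 7 46
  tab [0.4899 0.2258 0.146 ] [0.484 0.223 0.144] [0.494 0.229 0.148]
  holder [0.4864 0.2208] [0.103 0.043] 88.3 mean [0.493 0.22  0.03 ]
side blue 71 1241
  tab [0.5997 0.3072 0.1329] [0.587 0.301 0.112] [0.611 0.311 0.15 ]
  holder [0.5478 0.3666] [0.264 0.383] 5.6 mean [0.592 0.371 0.009]
side orange 61 155
  tab [0.4792 0.374  0.132 ] [0.467 0.369 0.112] [0.49  0.377 0.15 ]
  holder [0.4785 0.3719] [0.036 0.091] 2.2 mean [0.484 0.385 0.023]
```

```bash
python3 - <<'E'
from h import *
go([(.535,-.0125,.26),(.535,-.0125,.181,.02)],yaw=170.3,step=.05)
E
```

```text
at [0.5048 0.24   0.2913] yaw 172.0 tilt 0.03 w 0.0852 F [ 0.5 -1.  -0.6] t 7.5 j7 0.92
11 0 0 0 1.7; -0.012 -0.0406 0.0052 0; -0.012 -0.0406 0.0052 0; -0.012 -0.0406 0.0052 0; -0.012 -0.0406 0.0052 0; -0.012 -0.0406 0.0052 0; -0.012 -0.0406 0.0052 0; -0.0001 -0 0.0198 0; -0.0001 -0 0.0198 0; -0.0001 -0 0.0198 0; -0.0001 -0 0.0198 0
```

Call:
arm_command(plan="0 0 0 1.7; -0.012 -0.0406 0.005 0; -0.012 -0.0406 0.005 0; -0.012 -0.0406 0.005 0; -0.012 -0.0406 0.005 0; -0.012 -0.0406 0.005 0; -0.012 -0.0406 0.005 0; 0 0 0 0; 0 0 0.02 0; 0 0 0.02 0; 0 0 0.02 0; 0 0 0.02 0; 0 0 0 0; 0 0 0 0", hand=1)

```text
clock: 9.25
tcp_pos: [0.5346, -0.0122, 0.1858]
orientation: [0.271, 3.129, 0.004]
contact_force: [-13.5, -0.3, 37.3]
grip_width: 0.0001
gripper_force: 20.4
```

```bash
python3 - <<'E'
from h import *
go([(.535,-.0125,.30)])
print('green'); go([(.535,-.01,.30),(.485,.2255,.25),(.485,.2255,.170)],yaw=8.5,step=.05)
E
```

```text
at [ 0.5346 -0.0122  0.1858] yaw 170.1 tilt 0.16 w 0.0001 F [-13.5  -0.3  37.3] t 9.25 j7 1.43
3 -0.0002 0 -0.0381 0; -0.0002 0 -0.0381 0; -0.0002 0 -0.0381 0
green
at [ 0.5346 -0.0122  0.1858] yaw 170.1 tilt 0.16 w 0.0001 F [-13.5  -0.3  37.3] t 9.25 j7 1.43
12 0 0 0 -9.2; 0 0 0 -9.2; -0.0003 0.0008 -0.0381 0; -0.0003 0.0008 -0.0381 0; -0.0003 0.0008 -0.0381 0; 0.0029 0.048 0.0102 0; 0.0029 0.048 0.0102 0; 0.0029 0.048 0.0102 0; 0.0029 0.048 0.0102 0; 0.0029 0.048 0.0102 0; 0.0001 -0 0.0399 0; 0.0001 -0 0.0399 0
```

Call:
arm_command(plan="0 0 -0.04 0; 0 0 -0.04 0; 0 0 -0.038 0; 0 0 0 -9.2; 0 0 0 -9.2; 0.003 0.048 0.01 0; 0.003 0.048 0.01 0; 0.003 0.048 0.01 0; 0.003 0.048 0.01 0; 0.003 0.048 0.01 0; 0 0 0.03 0; 0 0 0.03 0; 0 0 0 0; 0 0 0 0", hand=-1)

```text
clock: 11.0
tcp_pos: [0.484, 0.223, 0.1906]
orientation: [-0.235, 3.132, 0.001]
contact_force: [0.4, -0.5, -0.3]
grip_width: 0.0853
gripper_force: 0.0
```

```bash
python3 - <<'E'
from h import *
go([(.4835,.226,.127)],yaw=8.5,step=.03)
E
```

```text
at [0.484  0.223  0.1906] yaw -171.4 tilt 0.08 w 0.0853 F [ 0.4 -0.5 -0.3] t 11.0 j7 1.22
3 0.0001 0.001 0.0212 0; 0.0001 0.001 0.0212 0; 0.0001 0.001 0.0212 0
```

Call:
arm_command(plan="0 0.001 0.021 0; 0 0.001 0.021 0; 0 0.001 0.021 0; 0 0 0 0; 0 0 0 0")

```text
clock: 11.62
tcp_pos: [0.484, 0.2262, 0.1279]
orientation: [-0.236, 3.131, 0.002]
contact_force: [0.4, -0.5, 0.9]
grip_width: 0.0858
gripper_force: 0.0
```

Call:
arm_command(plan="0 0 0 0; 0 0 0 0; 0 0 0 0; 0 0 0 0; 0 0 0 0; 0 0 0 0; 0 0 -0.02 0; 0 0 -0.03 0; 0 0 -0.03 0; 0 0 -0.03 0; 0 0 0 0", hand=1, grip_force=60)

```text
clock: 13.0
tcp_pos: [0.4841, 0.2263, 0.2381]
orientation: [-0.236, 3.129, 0.003]
contact_force: [-1.0, -0.5, -2.1]
grip_width: 0.0092
gripper_force: 58.7
```

```bash
cat >> h.py <<'E'
PIV=np.array([.675,-.0365,.160]); YA=170.3
def hookpt(s,dz=0,under=.093):
    """TCP when rack centre is at rod coord s, rod axis `under` above underside, tcp .125 above underside"""
    a=np.radians(YA); c=np.cos(.0525)
    return (PIV[0]+s*c*np.cos(a),PIV[1]+s*c*np.sin(a),PIV[2]+s*.0525-under+.125)
E
python3 - <<'E'
from h import *
print(hookpt(.21,under=.07),hookpt(.035,under=.07))
a=hookpt(.22,under=.068)
go([(.47,.2,.24),(a[0],a[1],.236)],yaw=YA,step=.045)
E
```

```text
(np.float64(0.4682874747192966), np.float64(-0.001165980971888976), np.float64(0.226025)) (np.float64(0.6405479124532162), np.float64(-0.030610996828648162), np.float64(0.2168375))
at [0.4841 0.2263 0.2381] yaw -171.4 tilt 0.23 w 0.0092 F [-1.  -0.5 -2.1] t 13.0 j7 1.21
8 0 0 0 9.2; 0 0 0 9.2; 0.0095 -0.0283 -0.002 0; -0.0044 -0.0397 0.0008 0; -0.0044 -0.0397 0.0008 0; -0.0044 -0.0397 0.0008 0; -0.0044 -0.0397 0.0008 0; -0.0044 -0.0397 0.0008 0
```

Call:
arm_command(plan="0 0 0 9.2; 0 0 0 9.2; 0.0095 -0.0283 0 0; -0.0044 -0.0397 0.002 0; -0.0044 -0.0397 0.002 0; -0.0044 -0.0397 0.002 0; -0.0044 -0.0397 0.002 0; -0.0044 -0.0397 0.002 0; 0 0 0 0; 0 0 0 0")

```text
clock: 14.25
tcp_pos: [0.4564, 0.0007, 0.2254]
orientation: [-0.267, -3.129, 0.0]
contact_force: [-0.3, -0.4, -0.9]
grip_width: 0.0094
gripper_force: 63.3
```

```bash
cat >> h.py <<'E'
def hang(s):
    b=hookpt(s,under=.093)
    o=r.get_obs(); z0=o['tcp_pos'][2]
    go([(b[0],b[1],.226,.03),(b[0],b[1],b[2]-.001,.012)],yaw=YA)
E
python3 - <<'E'
from h import *
hang(.037)
save('side','side3')
im=np.load('side3_i.npy'); cv2.imwrite('pics/side3c.png',cv2.resize(im[140:320,230:410,::-1],(600,600)))
E
```

```text
at [0.4564 0.0007 0.2254] yaw 170.2 tilt 0.09 w 0.0094 F [-0.3 -0.4 -0.9] t 14.25 j7 1.32
10 -0.0264 0.0001 -0.0001 0; -0.0264 0.0001 -0.0001 0; -0.0264 0.0001 -0.0001 0; -0.0264 0.0001 -0.0001 0; -0.0264 0.0001 -0.0001 0; -0.0264 0.0001 -0.0001 0; -0.0264 0.0001 -0.0001 0; -0 -0.0001 0.011 0; -0 -0.0001 0.011 0; -0 -0.0001 0.011 0
```

View pics/side3c.png

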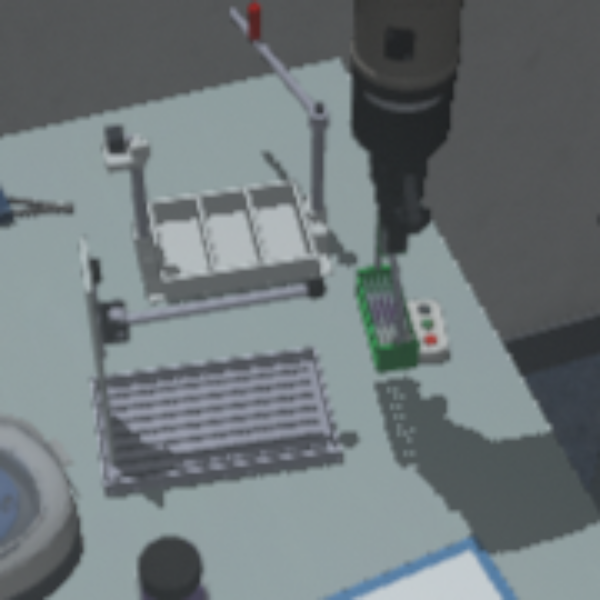

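The crop shows the level rod with its ball at (318,288), and the green rack held in front of it at (385,320) with its bail in line with the rod.

Call:
arm_command(plan="-0.026 0 0 0; -0.026 0 0 0; -0.026 0 0 0; -0.026 0 0 0; -0.027 0 0 0; -0.027 0 0 0; -0.027 0 0 0; 0 0 0 0; 0 0 0.01 0; 0 0 0.012 0; 0 0 0.01 0; 0 0 0 0; 0 0 0 0")

```text
clock: 15.92
tcp_pos: [0.6391, -0.0306, 0.1942]
orientation: [-0.267, -3.13, -0.001]
contact_force: [-1.5, 0.2, -0.3]
grip_width: 0.0093
gripper_force: 63.7
```

```bash
python3 - <<'E'
from h import *
go([]); b=hookpt(.037);print(b)
E
```

```text
at [ 0.6391 -0.0306  0.1942] yaw 170.3 tilt 0.03 w 0.0093 F [-1.5  0.2 -0.3] t 15.93 j7 1.51
0 
(np.float64(0.638579221736257), np.float64(-0.03027448236171377), np.float64(0.1939425))
```

Call:
arm_command(plan="0 0 0.002 0; 0 0 0 0")

```text
clock: 16.18
tcp_pos: [0.6396, -0.0305, 0.1935]
orientation: [0.266, 3.129, 0.002]
contact_force: [-2.4, 1.5, 7.8]
grip_width: 0.0089
gripper_force: 64.9
```

Call:
arm_command(plan="0 0 0 0; 0 0 0 0; 0 0 0 0; 0 0 0 0; 0 0 -0.015 0; 0 0 -0.03 0; 0 0 -0.04 0; 0 0 -0.03 0; 0 0.05 0 0; 0 0.05 0 0; 0 0.05 0 0; 0 0.05 0 0; 0 0 0 0", hand=0)

```text
clock: 17.8
tcp_pos: [0.6727, 0.1727, 0.3076]
orientation: [-0.254, -3.131, -0.004]
contact_force: [-0.0, 0.2, -0.3]
grip_width: 0.0426
gripper_force: 0.0
```

```bash
python3 - <<'E'
from h import *
save('top','top4'); save('side','side4')
racks([('top4','top'),('side4','side')],reg=(.4,.75,.15,.5))
racks([('top4','top'),('side4','side')],reg=(.5,.75,-.15,.1),z=(.17,.22))
b=(.598,.3055); go([(*b,.25),(*b,.127,.03)],yaw=11.4,step=.05)
im=np.load('side4_i.npy'); cv2.imwrite('pics/side4c.png',cv2.resize(im[140:320,230:410,::-1],(600,600)))
E
```

```text
top green 0 0
top blue 0 418
  holder [0.5421 0.3976] [0.279 0.149] 15.5 mean [0.563 0.415 0.007]
top orange 73 162
  tab [0.4763 0.3701 0.1355] [0.464 0.366 0.113] [0.487 0.376 0.148]
  holder [0.4762 0.3721] [0.036 0.093] 2.6 mean [0.476 0.369 0.027]
side green 0 0
side blue 59 1143
  tab [0.5998 0.3077 0.1324] [0.587 0.303 0.113] [0.611 0.312 0.149]
  holder [0.5508 0.3321] [0.267 0.314] 6.1 mean [0.578 0.341 0.008]
side orange 72 193
  tab [0.4784 0.3728 0.1364] [0.468 0.365 0.112] [0.49  0.377 0.15 ]
  holder [0.4742 0.3705] [0.094 0.045] 88.9 mean [0.483 0.381 0.024]
top green 60 99
  tab [ 0.638  -0.0304  0.2072] [ 0.627 -0.037  0.178] [ 0.651 -0.024  0.217]
  holder [ 0.6493 -0.0295] [0.089 0.057] 79.0 mean [ 0.628 -0.027  0.083]
top blue 0 0
top orange 0 0
side green 0 12
side blue 0 0
side orange 0 0
at [0.6732 0.1661 0.308 ] yaw 170.3 tilt 0.04 w 0.0424 F [-0.  -0.9 -0.3] t 17.9 j7 1.19
12 0 0 0 -7.0; 0 0 0 -7.0; 0 0 0 -7.0; 0.0116 0.0379 0.0145 0; 0.0116 0.0379 0.0145 0; 0.0116 0.0379 0.0145 0; 0.0116 0.0379 0.0145 0; -0 0 0.0246 0; -0 0 0.0246 0; -0 0 0.0246 0; -0 0 0.0246 0; -0 0 0.0246 0
```

View pics/side4c.png

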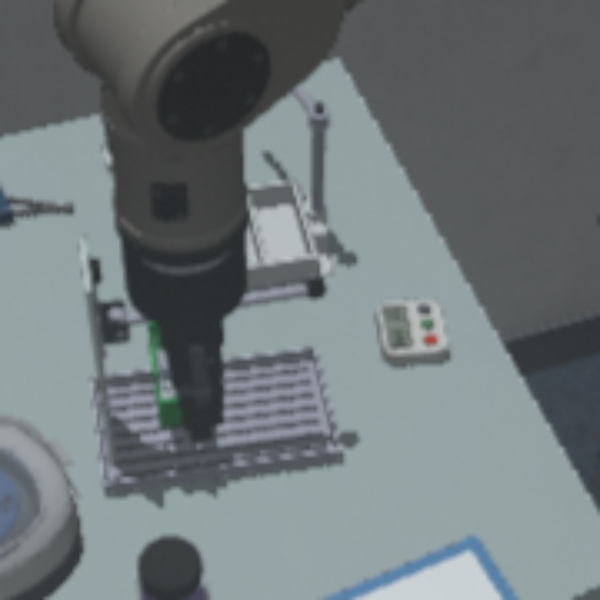

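The crop shows the green rack hanging on the rod near the plate at (160,370), partly behind the gripper.

Call:
arm_command(plan="0 0 0 -7; 0 0 0 -7; 0 0 0 -7; 0.0116 0.038 0.0145 0; 0.0116 0.038 0.0145 0; 0.0116 0.038 0.0145 0; 0.0116 0.038 0.0145 0; 0 0 0.03 0; 0 0 0.03 0; 0 0 0 0; 0 0 0 0; 0 0 0 0", hand=-1)

```text
clock: 19.4
tcp_pos: [0.5992, 0.3058, 0.1913]
orientation: [-0.306, 3.124, 0.002]
contact_force: [-0.2, 0.8, 0.3]
grip_width: 0.0854
gripper_force: 0.0
```

```bash
python3 - <<'E'
from h import *
b=(.598,.3055); go([(*b,.127,.025)],yaw=11.4,step=.05)
E
```

```text
at [0.5992 0.3058 0.1913] yaw -168.8 tilt 0.17 w 0.0854 F [-0.2  0.8  0.3] t 19.4 j7 1.29
3 0.0005 -0.0001 0.0214 0; 0.0005 -0.0001 0.0214 0; 0.0005 -0.0001 0.0214 0
```

Call:
arm_command(plan="0 0 0.021 0; 0 0 0.022 0; 0 0 0.021 0; 0 0 0 0; 0 0 0 0")

```text
clock: 20.02
tcp_pos: [0.5986, 0.3062, 0.1261]
orientation: [-0.307, 3.125, 0.001]
contact_force: [0.1, 0.6, 0.2]
grip_width: 0.085
gripper_force: 0.0
```

Call:
arm_command(plan="0 0 0 0; 0 0 0 0; 0 0 0 0; 0 0 0 0; 0 0 0 0; 0 0 0 0; 0 0 -0.02 0; 0 0 -0.03 0; 0 0 -0.03 0; 0 0 -0.03 0; 0 0 0 0", hand=1)

```text
clock: 21.4
tcp_pos: [0.5995, 0.3066, 0.2391]
orientation: [-0.307, 3.121, 0.004]
contact_force: [-0.2, 0.9, -1.2]
grip_width: 0.009
gripper_force: 58.6
```

```bash
python3 - <<'E'
from h import *
a=hookpt(.22,under=.068)
go([(.458,.15,.235),(a[0],a[1],.228)],yaw=YA,step=.045)
E
```

```text
at [0.5995 0.3066 0.2391] yaw -168.8 tilt 0.35 w 0.009 F [-0.2  0.9 -1.2] t 21.4 j7 1.28
12 0 0 0 7.0; 0 0 0 7.0; 0 0 0 7.0; 0.0226 -0.0356 0.0006 0; 0.0226 -0.0356 0.0006 0; 0.0226 -0.0356 0.0006 0; 0.0226 -0.0356 0.0006 0; 0.0226 -0.0356 0.0006 0; -0.0064 -0.0369 0.0017 0; -0.0064 -0.0369 0.0017 0; -0.0064 -0.0369 0.0017 0; -0.0064 -0.0369 0.0017 0
```

Call:
arm_command(plan="0 0 0 7; 0 0 0 7; 0 0 0 7; 0.0226 -0.0356 0.001 0; 0.0226 -0.0356 0.001 0; 0.0226 -0.0356 0.001 0; 0.0226 -0.0356 0.001 0; 0.0226 -0.0356 0.001 0; -0.0064 -0.037 0.0015 0; -0.0064 -0.037 0.0015 0; -0.0064 -0.037 0.0015 0; -0.0064 -0.037 0.0015 0; 0 0 0 0; 0 0 0 0")

```text
clock: 23.15
tcp_pos: [0.4562, -0.0, 0.2239]
orientation: [-0.267, -3.129, -0.0]
contact_force: [-0.9, -0.5, -0.9]
grip_width: 0.0091
gripper_force: 59.0
```

```bash
python3 - <<'E'
from h import *
hang(.082)
E
```

```text
at [ 0.4562 -0.      0.2239] yaw 170.3 tilt 0.05 w 0.0091 F [-0.9 -0.5 -0.9] t 23.15 j7 1.34
8 -0.028 0.0002 -0.0004 0; -0.028 0.0002 -0.0004 0; -0.028 0.0002 -0.0004 0; -0.028 0.0002 -0.0004 0; -0.028 0.0002 -0.0004 0; 0 0 0.0102 0; 0 0 0.0102 0; 0 0 0.0102 0
```

Call:
arm_command(plan="-0.028 0 0 0; -0.028 0 0 0; -0.028 0 0 0; -0.028 0 0 0; -0.028 0 -0.001 0; 0 0 0 0; 0 0 0.01 0; 0 0 0.01 0; 0 0 0.01 0; 0 0 0 0; 0 0 0 0")

```text
clock: 24.52
tcp_pos: [0.5947, -0.0233, 0.1954]
orientation: [0.266, 3.13, 0.002]
contact_force: [0.3, 2.2, 2.0]
grip_width: 0.009
gripper_force: 59.5
```

Call:
arm_command(plan="0 0 0.001 0; 0 0 0 0")

```text
clock: 24.78
tcp_pos: [0.5948, -0.0234, 0.1951]
orientation: [0.266, 3.13, 0.002]
contact_force: [-1.3, 3.9, 7.2]
grip_width: 0.009
gripper_force: 60.4
```

Supported. I'll release it and head for orange.

Call:
arm_command(plan="0 0 0 0; 0 0 0 0; 0 0 0 0; 0 0 0 0; 0 0 -0.015 0; 0 0 -0.03 0; 0 0 -0.04 0; 0 0 -0.03 0; 0.02 0.045 0 0; 0.02 0.045 0 0; 0.02 0.045 0 0; 0.02 0.045 0 0; 0 0 0 0; 0 0 0 0", hand=0)

```text
clock: 26.52
tcp_pos: [0.5465, 0.1662, 0.3102]
orientation: [0.267, 3.129, -0.0]
contact_force: [-0.1, -0.8, -0.3]
grip_width: 0.0425
gripper_force: 0.0
```

```bash
python3 - <<'E'
from h import *
save('top','top5'); save('side','side5')
racks([('top5','top'),('side5','side')],reg=(.3,.7,.15,.6))
racks([('top5','top'),('side5','side')],reg=(.5,.75,-.15,.1),z=(.17,.22))
b=(.4778,.372); go([(*b,.20)],yaw=2.3,step=.05)
E
```

```text
top green 0 0
top blue 0 469
  holder [0.5892 0.3446] [0.279 0.344] 40.2 mean [0.569 0.455 0.006]
top orange 72 114
  tab [0.4764 0.3701 0.1361] [0.464 0.367 0.113] [0.487 0.376 0.148]
  holder [0.4758 0.3755] [0.036 0.086] 2.8 mean [0.474 0.388 0.027]
side green 0 0
side blue 0 1116
  holder [0.5479 0.3661] [0.266 0.383] 6.0 mean [0.582 0.376 0.007]
side orange 70 155
  tab [0.4787 0.3728 0.1361] [0.467 0.367 0.114] [0.49  0.376 0.15 ]
  holder [0.4787 0.3718] [0.035 0.091] 3.4 mean [0.482 0.387 0.025]
top green 51 62
  tab [ 0.6379 -0.0297  0.2084] [ 0.627 -0.035  0.178] [ 0.651 -0.024  0.214]
  holder [ 0.6484 -0.0299] [0.09  0.056] 78.9 mean [ 0.634 -0.013  0.085]
top blue 157 120
  tab [ 0.594  -0.0409  0.1904] [ 0.582 -0.058  0.171] [ 0.606 -0.026  0.207]
  holder [ 0.5967 -0.0134] [0.038 0.111] 16.3 mean [ 0.59  -0.     0.083]
top orange 0 0
side green 22 20
  tab [ 0.6405 -0.0308  0.2144] [ 0.63  -0.037  0.211] [ 0.652 -0.027  0.218]
side blue 97 59
  tab [ 0.596  -0.0357  0.1947] [ 0.585 -0.05   0.178] [ 0.607 -0.025  0.214]
  holder [ 0.6051 -0.0127] [0.069 0.041] 39.8 mean [ 0.598 -0.025  0.083]
side orange 0 0
at [0.5468 0.1651 0.3099] yaw 170.1 tilt 0.05 w 0.0427 F [ 0.  -0.3  0. ] t 26.62 j7 1.09
7 0 0 0 -6.1; 0 0 0 -6.1; 0.0121 0.0419 0.022 0; 0.0121 0.0419 0.022 0; 0.0121 0.0419 0.022 0; 0.0121 0.0419 0.022 0; 0.0121 0.0419 0.022 0
```

```bash
python3 - <<'E'
from h import *
im=np.load('top5_i.npy'); im2=np.load('side5_i.npy')
A=cv2.resize(im[170:290,300:400,::-1],(400,480)); B=cv2.resize(im2[190:290,235:335,::-1],(480,480))
cv2.imwrite('pics/c5.png',np.hstack([A,B[:,:400]]))
E
```

```text
(no output)
```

View pics/c5.png

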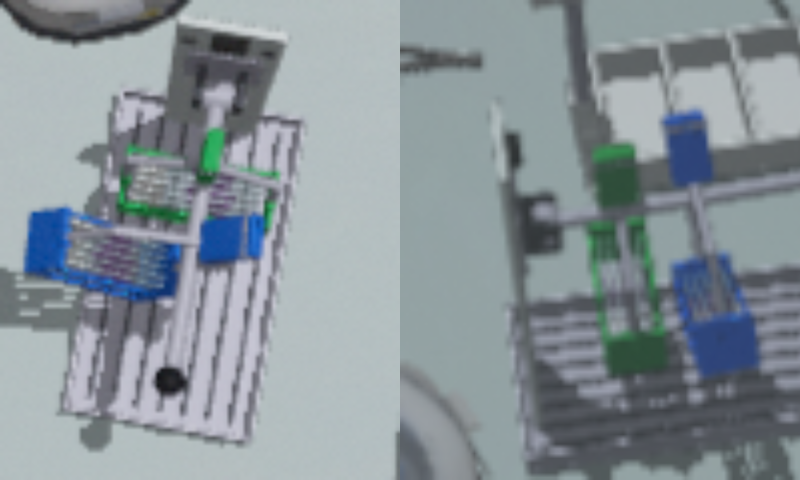

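Call:
arm_command(plan="0 0 0 -6; 0 0 0 -6; 0.012 0.042 0.022 0; 0.012 0.042 0.022 0; 0.012 0.042 0.022 0; 0.012 0.042 0.022 0; 0.012 0.042 0.022 0; 0 0 0 0; 0 0 0 0; 0 0 0 0", hand=-1)

```text
clock: 27.88
tcp_pos: [0.4797, 0.3724, 0.2002]
orientation: [-0.056, 3.14, 0.0]
contact_force: [-0.0, -0.5, 0.4]
grip_width: 0.0854
gripper_force: 0.0
```

```bash
python3 - <<'E'
from h import *
b=(.4778,.3715); go([(*b,.127,.025)],yaw=2.6,step=.05)
save('top','top6')
racks([('top6','top')],reg=(.5,.75,-.15,.1),z=(.17,.22))
E
```

```text
at [0.4797 0.3724 0.2002] yaw -177.9 tilt 0.08 w 0.0854 F [-0.  -0.5  0.4] t 27.88 j7 0.94
4 0 0 0 -0.5; 0.0007 -0.0003 0.0244 0; 0.0007 -0.0003 0.0244 0; 0.0007 -0.0003 0.0244 0
top green 56 95
  tab [ 0.6385 -0.0293  0.2065] [ 0.627 -0.035  0.173] [ 0.651 -0.024  0.214]
  holder [ 0.6481 -0.0297] [0.091 0.058] 78.0 mean [ 0.629 -0.028  0.083]
top blue 58 139
  tab [ 0.5948 -0.0222  0.2113] [ 0.584 -0.029  0.174] [ 0.608 -0.016  0.218]
  holder [ 0.6061 -0.0247] [0.092 0.054] 79.2 mean [ 0.595 -0.025  0.082]
top orange 0 0
```

The crops showed the blue rack swinging on the rod. The newest measurement has it settled upright, with its tab at (0.595,-0.022).

Call:
arm_command(plan="0.001 0 0.024 0; 0.001 0 0.025 0; 0 -0.001 0.025 0; 0 0 0 0; 0 0 0 0")

```text
clock: 28.55
tcp_pos: [0.477, 0.3731, 0.1266]
orientation: [-0.06, 3.14, 0.002]
contact_force: [0.2, -0.1, 0.7]
grip_width: 0.0853
gripper_force: 0.0
```

Call:
arm_command(plan="0 0 0 0; 0 0 0 0; 0 0 0 0; 0 0 0 0; 0 0 0 0; 0 0 0 0; 0 0 -0.02 0; 0 0 -0.03 0; 0 0 -0.03 0; 0 0 -0.03 0; 0 0 0 0", hand=1)

```text
clock: 29.92
tcp_pos: [0.4772, 0.374, 0.2375]
orientation: [-0.061, 3.138, 0.005]
contact_force: [0.6, -0.4, -1.5]
grip_width: 0.0092
gripper_force: 60.4
```

```bash
python3 - <<'E'
from h import *
a=hookpt(.22,under=.068)
go([(a[0],a[1],.228)],yaw=YA,step=.045)
E
```

```text
at [0.4772 0.374  0.2375] yaw -177.8 tilt 0.26 w 0.0092 F [ 0.6 -0.4 -1.5] t 29.93 j7 0.93
11 0 0 0 6.0; 0 0 0 6.0; -0.0049 -0.0413 0.0009 0; -0.0049 -0.0413 0.0009 0; -0.0049 -0.0413 0.0009 0; -0.0049 -0.0413 0.0009 0; -0.0049 -0.0413 0.0009 0; -0.0049 -0.0413 0.0009 0; -0.0049 -0.0413 0.0009 0; -0.0049 -0.0413 0.0009 0; -0.0049 -0.0413 0.0009 0
```

Call:
arm_command(plan="0 0 0 6; 0 0 0 6; -0.005 -0.041 0.001 0; -0.005 -0.041 0.001 0; -0.005 -0.041 0.001 0; -0.005 -0.041 0.001 0; -0.005 -0.041 0.001 0; -0.005 -0.041 0.001 0; -0.005 -0.041 0.001 0; -0.005 -0.042 0.001 0; -0.005 -0.042 0.001 0; 0 0 0 0; 0 0 0 0")

```text
clock: 31.55
tcp_pos: [0.4571, 0.0003, 0.2255]
orientation: [-0.267, -3.129, 0.0]
contact_force: [0.5, -0.2, -1.2]
grip_width: 0.0094
gripper_force: 60.4
```

```bash
python3 - <<'E'
from h import *
hang(.126)
E
```

```text
at [4.571e-01 3.000e-04 2.255e-01] yaw 170.2 tilt 0.08 w 0.0094 F [ 0.5 -0.2 -1.2] t 31.55 j7 1.35
7 -0.0238 0.0001 -0.0001 0; -0.0238 0.0001 -0.0001 0; -0.0238 0.0001 -0.0001 0; -0.0238 0.0001 -0.0001 0; -0 0 0.0094 0; -0 0 0.0094 0; -0 0 0.0094 0
```

Call:
arm_command(plan="-0.024 0 0 0; -0.024 0 0 0; -0.024 0 0 0; -0.0235 0 0 0; 0 0 0 0; 0 0 0.0095 0; 0 0 0.0095 0; 0 0 0.0095 0; 0 0 0 0; 0 0 0 0")

```text
clock: 32.8
tcp_pos: [0.5516, -0.0159, 0.1976]
orientation: [-0.267, -3.13, -0.001]
contact_force: [-0.3, 1.0, -1.1]
grip_width: 0.0091
gripper_force: 60.4
```

Call:
arm_command(plan="0 0 0.0005 0; 0 0 0 0")

```text
clock: 33.05
tcp_pos: [0.5517, -0.016, 0.1974]
orientation: [-0.267, -3.13, -0.001]
contact_force: [-0.2, 1.1, 0.9]
grip_width: 0.0089
gripper_force: 60.8
```

Touching. I'll release it and move away straight up, then wait.

Call:
arm_command(plan="0 0 0.001 0; 0 0 0 0; 0 0 0 0; 0 0 0 0; 0 0 0 0; 0 0 -0.01 0; 0 0 -0.02 0; 0 0 -0.03 0; 0 0 -0.04 0; 0.03 0 0 0; 0.045 0 0 0; 0.045 0 0 0; 0 0.04 0 0; 0 0.045 0 0; 0 0.045 0 0; 0 0 0 0; 0 0 0 0; 0 0 0 0", hand=0)

```text
clock: 35.3
tcp_pos: [0.4555, 0.1308, 0.2966]
orientation: [0.27, 3.13, 0.0]
contact_force: [-0.1, -0.1, -1.0]
grip_width: 0.0429
gripper_force: 0.0
```

```bash
python3 - <<'E'
from h import *
go([])
save('top','top7'); save('side','side7')
racks([('top7','top'),('side7','side')],reg=(.5,.75,-.15,.1),z=(.17,.225))
E
```

```text
at [0.4555 0.1308 0.2966] yaw 170.1 tilt 0.01 w 0.0429 F [-0.1 -0.1 -1. ] t 35.3 j7 1.02
0 
top green 54 85
  tab [ 0.6388 -0.0295  0.2077] [ 0.628 -0.035  0.178] [ 0.651 -0.024  0.215]
  holder [ 0.6487 -0.0299] [0.091 0.057] 78.3 mean [ 0.628 -0.031  0.085]
top blue 60 138
  tab [ 0.5966 -0.0231  0.21  ] [ 0.585 -0.031  0.171] [ 0.609 -0.015  0.219]
  holder [ 0.608  -0.0201] [0.093 0.055] 74.5 mean [ 0.595 -0.018  0.085]
top orange 58 119
  tab [ 0.5509 -0.0151  0.2136] [ 0.54  -0.02   0.181] [ 0.562 -0.01   0.222]
  holder [ 0.5591 -0.0142] [0.095 0.05 ] 79.7 mean [ 0.552 -0.015  0.079]
side green 21 22
  tab [ 0.6407 -0.0308  0.2141] [ 0.63  -0.035  0.208] [ 0.651 -0.026  0.218]
  holder [ 0.6407 -0.0336] [0.087 0.033] 78.8 mean [ 0.64  -0.041  0.095]
side blue 76 122
  tab [ 0.599  -0.0222  0.1983] [ 0.588 -0.028  0.176] [ 0.609 -0.016  0.221]
  holder [ 0.5911 -0.0471] [0.149 0.036] 72.9 mean [ 0.603 -0.018  0.085]
side orange 70 72
  tab [ 0.5535 -0.0144  0.2018] [ 0.544 -0.022  0.179] [ 0.564 -0.01   0.222]
  holder [ 0.5514 -0.0302] [0.129 0.035] 78.8 mean [0.56  0.014 0.09 ]
```

Call:
arm_command(plan="0 0 0 0; 0 0 0 0; 0 0 0 0; 0 0 0 0; 0 0 0 0; 0 0 0 0; 0 0 0 0; 0 0 0 0; 0 0 0 0; 0 0 0 0; 0 0 0 0; 0 0 0 0; 0 0 0 0; 0 0 0 0; 0 0 0 0; 0 0 0 0; 0 0 0 0; 0 0 0 0; 0 0 0 0; 0 0 0 0")

```text
clock: 37.9
tcp_pos: [0.4555, 0.1322, 0.2963]
orientation: [0.267, 3.13, 0.0]
contact_force: [-1.0, -0.4, -0.8]
grip_width: 0.0423
gripper_force: 0.0
```

Call:
arm_command(plan="0 0 0 0; 0 0 0 0; 0 0 0 0; 0 0 0 0; 0 0 0 0; 0 0 0 0; 0 0 0 0; 0 0 0 0; 0 0 0 0; 0 0 0 0; 0 0 0 0; 0 0 0 0; 0 0 0 0; 0 0 0 0; 0 0 0 0; 0 0 0 0; 0 0 0 0; 0 0 0 0; 0 0 0 0; 0 0 0 0")

```text
clock: 40.4
tcp_pos: [0.4555, 0.1322, 0.2964]
orientation: [0.267, 3.13, 0.0]
contact_force: [-0.1, 0.5, 0.5]
grip_width: 0.0424
gripper_force: 0.0
```

Call:
arm_command(plan="0 0 0 0; 0 0 0 0; 0 0 0 0; 0 0 0 0; 0 0 0 0; 0 0 0 0; 0 0 0 0; 0 0 0 0; 0 0 0 0; 0 0 0 0; 0 0 0 0; 0 0 0 0; 0 0 0 0; 0 0 0 0; 0 0 0 0; 0 0 0 0; 0 0 0 0; 0 0 0 0; 0 0 0 0; 0 0 0 0")

```text
clock: 42.9
tcp_pos: [0.4555, 0.1322, 0.2964]
orientation: [0.267, 3.13, 0.0]
contact_force: [-0.8, -1.0, -0.3]
grip_width: 0.0427
gripper_force: 0.0
```

```bash
python3 - <<'E'
from h import *
save('top','top8'); save('side','side8')
racks([('top8','top'),('side8','side')],reg=(.5,.75,-.15,.1),z=(.17,.225))
go([(.552,-.0155,.30),(.552,-.0155,.245)],yaw=YA,step=.045)
E
```

```text
top green 53 86
  tab [ 0.6389 -0.0294  0.2088] [ 0.627 -0.035  0.176] [ 0.65  -0.024  0.216]
  holder [ 0.6491 -0.03  ] [0.09  0.057] 79.3 mean [ 0.628 -0.031  0.084]
top blue 60 133
  tab [ 0.5966 -0.0232  0.21  ] [ 0.585 -0.031  0.172] [ 0.609 -0.015  0.221]
  holder [ 0.6073 -0.0198] [0.092 0.055] 75.0 mean [ 0.595 -0.018  0.084]
top orange 60 130
  tab [ 0.551  -0.0152  0.2123] [ 0.54  -0.022  0.178] [ 0.563 -0.01   0.22 ]
  holder [ 0.5591 -0.0136] [0.096 0.05 ] 79.6 mean [ 0.553 -0.013  0.078]
side green 21 22
  tab [ 0.6408 -0.0307  0.2142] [ 0.63  -0.037  0.211] [ 0.652 -0.025  0.218]
  holder [ 0.6396 -0.0364] [0.079 0.034] 80.4 mean [ 0.638 -0.045  0.096]
side blue 77 119
  tab [ 0.5991 -0.0223  0.1986] [ 0.589 -0.032  0.177] [ 0.61  -0.016  0.222]
  holder [ 0.5905 -0.0492] [0.153 0.036] 73.0 mean [ 0.603 -0.019  0.084]
side orange 71 70
  tab [ 0.5535 -0.0144  0.2017] [ 0.544 -0.019  0.178] [ 0.565 -0.01   0.225]
  holder [ 0.5507 -0.031 ] [0.128 0.035] 78.7 mean [0.56  0.012 0.089]
at [0.4555 0.1322 0.2964] yaw 170.2 tilt 0.0 w 0.0429 F [-0.4  0.   0.5] t 43.0 j7 1.02
6 -0.03 -0.0323 -0.0009 0; -0.03 -0.0323 -0.0009 0; -0.03 -0.0323 -0.0009 0; -0.03 -0.0323 -0.0009 0; -0.0001 -0 0.0274 0; -0.0001 -0 0.0274 0
```

Call:
arm_command(plan="-0.03 -0.0323 0 0; -0.03 -0.0323 0 0; -0.03 -0.0323 0 0; -0.03 -0.0323 0 0; 0 0 0.024 0; 0 0 0.024 0; 0 0 0 0; 0 0 0 0")

```text
clock: 44.0
tcp_pos: [0.5523, -0.0154, 0.2492]
orientation: [0.267, 3.129, 0.0]
contact_force: [-0.1, 0.0, 0.8]
grip_width: 0.0424
gripper_force: 0.0
```

```bash
python3 - <<'E'
from h import *
print(hookpt(.126)); go([(.552,-.0155,.199,.025)],yaw=YA)
E
```

```text
(np.float64(0.550972484831578), np.float64(-0.015299588583133385), np.float64(0.198615))
at [ 0.5523 -0.0154  0.2492] yaw 170.3 tilt 0.06 w 0.0424 F [-0.1  0.   0.8] t 44.0 j7 1.47
3 0.0001 -0.0001 0.0167 0; 0.0001 -0.0001 0.0167 0; 0.0001 -0.0001 0.0167 0
```

Call:
arm_command(plan="0 0 0.0167 0; 0 0 0.0167 0; 0 0 0.0167 0; 0 0 0 0; 0 0 0 0")

```text
clock: 44.62
tcp_pos: [0.5521, -0.0156, 0.1983]
orientation: [0.267, 3.13, -0.0]
contact_force: [0.9, 0.4, 0.4]
grip_width: 0.0425
gripper_force: 0.0
```

Call:
arm_command(plan="0 0 0 0; 0 0 0 0; 0 0 0 0; 0 0 0 0; 0 0 0 0; 0 0 -0.009 0; 0 0 -0.009 0; 0 0 -0.009 0; 0 0 0 0; 0 0 0 0; 0.025 0 0 0; 0.025 0 0 0; 0.025 0 0 0; 0.025 0 0 0; 0 0 0 0; 0 0 0 0", hand=1)

```text
clock: 46.62
tcp_pos: [0.454, 0.0015, 0.2254]
orientation: [0.267, 3.129, 0.0]
contact_force: [0.3, 0.5, -1.6]
grip_width: 0.0087
gripper_force: 60.1
```

```bash
cat >> h.py <<'E'
CAR=np.array([.5257,-.225]); CY=-7.5
def bay(i,dy=0.):
    a=np.radians(CY); c,s=np.cos(a),np.sin(a); x=(i-2)*.049
    return (CAR[0]+x*c-dy*s, CAR[1]+x*s+dy*c)
E
python3 - <<'E'
from h import *
P,H=pts([('top8','top')])
# carrier inner geometry: white rim points in carrier frame
for n in ('top','side'):
    P,H=pts([(n+'8',n)])
    k=(P[:,0]>.42)&(P[:,0]<.64)&(P[:,1]>-.31)&(P[:,1]<-.14)&(P[:,2]>.026)&(P[:,2]<.036)
    Q=P[k][:,:2]
    for yaw in (-6.5,-7.5,-8.5,-9.5):
        a=np.radians(yaw); q=(Q-CAR)@np.array([[np.cos(a),-np.sin(a)],[np.sin(a),np.cos(a)]])
        h,_=np.histogram(q[:,1],np.arange(-.07,.0701,.002)); g,_=np.histogram(q[:,0],np.arange(-.1,.1001,.002))
        print(n,yaw,(h**2).sum(),(g**2).sum(),'ypk',np.percentile(q[:,1],[1,99]).round(4),'xbins',[(round(-.1+.002*i+.001,3),int(g[i])) for i in np.argsort(-g)[:8]])
    k2=(P[:,0]>.60)&(P[:,0]<.66)&(P[:,1]>-.27)&(P[:,1]<-.19)&(P[:,2]>.05)&(P[:,2]<.18); print('endpost',P[k2].mean(0).round(4),k2.sum())
    k2=(P[:,0]>.42)&(P[:,0]<.46)&(P[:,1]>-.235)&(P[:,1]<-.19)&(P[:,2]>.05)&(P[:,2]<.15); print('hinge',P[k2].mean(0).round(4),k2.sum())
go([])
E
```

```text
top -6.5 10482 8814 ypk [-0.0536  0.0562] xbins [(np.float64(0.073), 34), (np.float64(0.023), 31), (np.float64(-0.025), 31), (np.float64(-0.027), 29), (np.float64(0.071), 27), (np.float64(0.021), 24), (np.float64(-0.075), 20), (np.float64(-0.073), 19)]
top -7.5 11648 9518 ypk [-0.053   0.0555] xbins [(np.float64(-0.027), 34), (np.float64(-0.025), 33), (np.float64(0.073), 33), (np.float64(0.071), 32), (np.float64(0.023), 29), (np.float64(0.021), 23), (np.float64(-0.075), 21), (np.float64(0.025), 21)]
top -8.5 11786 9238 ypk [-0.0527  0.0554] xbins [(np.float64(-0.027), 33), (np.float64(-0.025), 32), (np.float64(0.071), 31), (np.float64(0.023), 30), (np.float64(0.073), 28), (np.float64(-0.075), 24), (np.float64(0.021), 24), (np.float64(0.025), 20)]
top -9.5 10574 8844 ypk [-0.0534  0.0562] xbins [(np.float64(0.071), 35), (np.float64(-0.025), 30), (np.float64(-0.027), 29), (np.float64(0.023), 28), (np.float64(0.021), 25), (np.float64(-0.075), 22), (np.float64(0.073), 20), (np.float64(0.025), 20)]
endpost [ 0.6166 -0.236   0.1498] 304
hinge [ 0.4387 -0.2075  0.0959] 38
side -6.5 3415 208
[... 448 characters left out ...]
0.069), 9), (np.float64(0.075), 9)]
side -8.5 3263 2145 ypk [-0.0585  0.0559] xbins [(np.float64(-0.071), 18), (np.float64(-0.073), 15), (np.float64(0.027), 14), (np.float64(-0.021), 11), (np.float64(0.025), 11), (np.float64(0.073), 9), (np.float64(0.077), 9), (np.float64(0.075), 9)]
side -9.5 3191 2101 ypk [-0.0584  0.0557] xbins [(np.float64(-0.073), 16), (np.float64(-0.071), 16), (np.float64(0.027), 14), (np.float64(-0.021), 12), (np.float64(0.025), 11), (np.float64(0.077), 10), (np.float64(0.073), 8), (np.float64(-0.023), 8)]
endpost [ 0.619  -0.235   0.1403] 224
hinge [ 0.4429 -0.2118  0.1008] 88
at [0.454  0.0015 0.2254] yaw 170.2 tilt 0.05 w 0.0087 F [ 0.3  0.5 -1.6] t 46.62 j7 1.34
0
```

```bash
sed -i 's/CY=-7.5/CY=-8.0/' h.py; python3 - <<'E'
from h import *
b=bay(3); print(b)
go([(.454,-.14,.225),(*b,.225)],yaw=172,step=.04)
E
```

```text
(np.float64(0.5742231353683369), np.float64(-0.23181948194704322))
at [0.454  0.0015 0.2254] yaw 170.2 tilt 0.05 w 0.0087 F [ 0.3  0.5 -1.6] t 46.62 j7 1.34
9 0 0 0 -1.8; -0.0049 -0.035 0.0001 0; -0.0049 -0.035 0.0001 0; -0.0049 -0.035 0.0001 0; -0.0049 -0.035 0.0001 0; -0.033 -0.0186 0 0; -0.033 -0.0186 0 0; -0.033 -0.0186 0 0; -0.033 -0.0186 0 0
```

Call:
arm_command(plan="0 0 0 -1.8; -0.005 -0.035 0 0; -0.005 -0.035 0 0; -0.005 -0.035 0 0; -0.005 -0.035 0 0; -0.033 -0.0186 0 0; -0.033 -0.0186 0 0; -0.033 -0.0186 0 0; -0.033 -0.0186 0 0; 0 0 0 0; 0 0 0 0; 0 0 0 0")

```text
clock: 48.12
tcp_pos: [0.5736, -0.2312, 0.2251]
orientation: [-0.217, -3.133, -0.001]
contact_force: [-0.2, -0.2, -1.8]
grip_width: 0.0095
gripper_force: 60.1
```

```bash
cat >> h.py <<'E'
def tabnow(tag,ctr,w=.03):
    for n in('top','side'):
        save(n,n+tag); P,H=pts([(n+tag,n)])
        k=(abs(P[:,0]-ctr[0])<w)&(abs(P[:,1]-ctr[1])<.07)
        for c,(a,b) in COL.items():
            m=k&col(H,a,b)&(P[:,2]>.02)&(P[:,2]<.25)
            if m.sum()>15:
                Q=P[m]; rr=cv2.minAreaRect(Q[:,:2].astype(np.float32)); print(n,c,m.sum(),Q.min(0).round(3),Q.max(0).round(3),'rect',np.round(rr[0],4),np.round(rr[1],3),round(rr[2],1))
E
python3 - <<'E'
from h import *
b=bay(3)
tabnow('9',b,.035)
go([(*b,.225),(*b,.17,.03),(*b,.130,.015)],yaw=172)
im=np.load('top9_i.npy'); cv2.imwrite('pics/top9c.png',cv2.resize(im[190:330,370:510,::-1],(600,600)))
E
```

```text
top orange 149 [ 0.552 -0.253  0.03 ] [ 0.605 -0.182  0.242] rect [ 0.5804 -0.2191] [0.072 0.051] 85.8
side orange 130 [ 0.552 -0.28   0.105] [ 0.599 -0.181  0.14 ] rect [ 0.5756 -0.2312] [0.1   0.035] 81.7
at [ 0.5738 -0.2312  0.2254] yaw 172.1 tilt 0.04 w 0.0093 F [ 0.2  0.2 -0.9] t 48.23 j7 1.96
6 -0.0005 -0.0005 0.0004 0; -0 -0 0.0275 0; -0 -0 0.0275 0; -0 -0 0.0133 0; -0 -0 0.0133 0; -0 -0 0.0133 0
```

View pics/top9c.png

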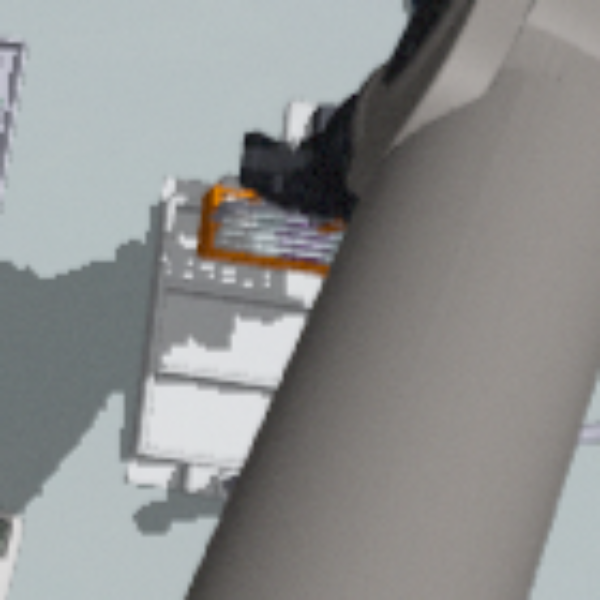

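The crop shows the orange holder at (265,230), in line over the far bay. I'll lower it.

Call:
arm_command(plan="0 -0.0005 0.0275 0; 0 0 0.0275 0; 0 0 0.013 0; 0 0 0.013 0; 0 0 0.012 0; 0 0 0 0; 0 0 0 0")

```text
clock: 49.1
tcp_pos: [0.5744, -0.2327, 0.1327]
orientation: [0.218, 3.133, -0.0]
contact_force: [-0.3, -0.6, -0.7]
grip_width: 0.0089
gripper_force: 60.1
```

Call:
arm_command(plan="0 0 0.002 0; 0 0 0.002 0; 0 0 0.001 0; 0 0 0 0")

```text
clock: 49.6
tcp_pos: [0.5748, -0.2324, 0.129]
orientation: [0.218, 3.132, 0.001]
contact_force: [-2.3, 2.4, 10.7]
grip_width: 0.0093
gripper_force: 62.1
```

Call:
arm_command(plan="0 0 0 0; 0 0 0 0; 0 0 0 0; 0 0 0 0; 0 0 -0.015 0; 0 0 -0.03 0; 0 0 -0.04 0; 0 0 -0.04 0; 0 0 -0.04 0; 0 0.05 0 0; 0 0.05 0 0; 0 0.05 0 0; 0 0.05 0 0; 0 0 0 0; 0 0 0 0", hand=0)

```text
clock: 51.48
tcp_pos: [0.6017, -0.035, 0.293]
orientation: [0.218, 3.133, -0.001]
contact_force: [-0.5, -1.3, -0.0]
grip_width: 0.0427
gripper_force: 0.0
```

```bash
python3 - <<'E'
from h import *
b=bay(3); print(b)
tabnow('10',b,.035)
racks([('top10','top'),('side10','side')],reg=(.5,.75,-.15,.1),z=(.17,.225))
t=(.5968,-.0225)
go([(*t,.30),(*t,.245)],yaw=YA-4)
E
```

```text
(np.float64(0.5742231353683369), np.float64(-0.23181948194704322))
top orange 210 [ 0.551 -0.277  0.021] [ 0.601 -0.184  0.148] rect [ 0.5759 -0.231 ] [0.093 0.039] 81.8
side orange 113 [ 0.554 -0.282  0.023] [ 0.6   -0.185  0.151] rect [ 0.5769 -0.2327] [0.096 0.036] 81.5
top green 0 2
top blue 0 19
top orange 0 0
side green 20 21
  tab [ 0.6413 -0.0304  0.2144] [ 0.631 -0.036  0.211] [ 0.651 -0.026  0.219]
  holder [ 0.6392 -0.0403] [0.075 0.033] 80.9 mean [ 0.635 -0.048  0.095]
side blue 77 120
  tab [ 0.5989 -0.0219  0.1984] [ 0.588 -0.029  0.175] [ 0.609 -0.016  0.221]
  holder [ 0.5924 -0.0504] [0.152 0.034] 74.9 mean [ 0.603 -0.018  0.087]
side orange 0 0
at [ 0.6016 -0.0362  0.2929] yaw 171.9 tilt 0.05 w 0.0427 F [0.1 0.3 0.4] t 51.58 j7 1.57
4 0 0 0 5.6; 0.0079 0.0122 -0.0072 0; 0 0 0.0275 0; 0 0 0.0275 0
```

Call:
arm_command(plan="0 0 0 5; 0.008 0.012 -0.007 0; 0 0 0 0; 0 0 0.0275 0; 0 0 0.0275 0; 0 0 0 0; 0 0 0 0")

```text
clock: 52.45
tcp_pos: [0.5972, -0.0211, 0.2453]
orientation: [0.354, 3.12, 0.0]
contact_force: [-0.1, 0.2, 0.0]
grip_width: 0.0426
gripper_force: 0.0
```

```bash
python3 - <<'E'
from h import *
t=(.5970,-.0228); print(hookpt(.08))
go([(*t,.196,.02)])
E
```

```text
(np.float64(0.5962523713216368), np.float64(-0.02303942132262437), np.float64(0.1962))
at [ 0.5972 -0.0211  0.2453] yaw 167.1 tilt 0.08 w 0.0426 F [-0.1  0.2  0. ] t 52.45 j7 1.49
3 -0 -0.0006 0.0164 0; -0 -0.0006 0.0164 0; -0 -0.0006 0.0164 0
```

Call:
arm_command(plan="0 -0.0006 0.0164 0; 0 -0.0006 0.0164 0; 0 -0.0006 0.0164 0; 0 0 0 0; 0 0 0 0")

```text
clock: 53.08
tcp_pos: [0.5964, -0.0227, 0.1951]
orientation: [0.355, 3.121, -0.0]
contact_force: [-0.4, -0.7, -0.1]
grip_width: 0.0428
gripper_force: 0.0
```

Call:
arm_command(plan="0 0 0 0; 0 0 0 0; 0 0 0 0; 0 0 0 0; 0 0 0 0; 0 0 -0.01 0; 0 0 -0.01 0; 0 0 -0.011 0; 0 0 0 -3.2; 0 0 0 0; 0.03 0 0 0; 0.03 0 0 0; 0.03 0 0 0; 0.03 0 0 0; 0.025 0 0 0; 0 0 0 0; 0 0 0 0", hand=1)

```text
clock: 55.2
tcp_pos: [0.4543, 0.002, 0.2265]
orientation: [0.268, 3.129, 0.001]
contact_force: [-0.5, 0.1, -1.6]
grip_width: 0.0092
gripper_force: 59.7
```

```bash
python3 - <<'E'
from h import *
b=bay(2); print(b)
go([(.454,-.13,.225),(*b,.225)],yaw=171.8,step=.04)
E
```

```text
(np.float64(0.5257), np.float64(-0.225))
at [0.4543 0.002  0.2265] yaw 170.2 tilt 0.08 w 0.0092 F [-0.5  0.1 -1.6] t 55.2 j7 1.36
8 0 0 0 -1.6; -0.0046 -0.0327 0.0004 0; -0.0046 -0.0327 0.0004 0; -0.0046 -0.0327 0.0004 0; -0.0046 -0.0327 0.0004 0; -0.0282 -0.0279 -0 0; -0.0282 -0.0279 -0 0; -0.0282 -0.0279 -0 0
```

Call:
arm_command(plan="0 0 0 -1.6; -0.0046 -0.033 0 0; -0.0046 -0.033 0 0; -0.0046 -0.033 0 0; -0.0046 -0.033 0 0; -0.028 -0.028 0 0; -0.028 -0.028 0 0; -0.028 -0.028 0 0; 0 0 0 0; 0 0 0 0; 0 0 0 0")

```text
clock: 56.58
tcp_pos: [0.5237, -0.2253, 0.2258]
orientation: [-0.221, -3.133, -0.001]
contact_force: [0.6, -0.2, -0.9]
grip_width: 0.0087
gripper_force: 59.7
```

```bash
python3 - <<'E'
from h import *
b=bay(2)
tabnow('11',b,.032)
b=(b[0]+.0005,b[1]); go([(*b,.225),(*b,.17,.03),(*b,.131,.015)],yaw=171.8)
E
```

```text
top blue 117 [ 0.503 -0.254  0.102] [ 0.548 -0.177  0.222] rect [ 0.5255 -0.2173] [0.079 0.035] 81.1
side blue 165 [ 0.504 -0.277  0.105] [ 0.55  -0.178  0.144] rect [ 0.5275 -0.2262] [0.099 0.035] 81.2
at [ 0.5239 -0.2254  0.2261] yaw 171.9 tilt 0.04 w 0.0094 F [ 0.4 -0.  -1.9] t 56.67 j7 1.98
6 -0.0022 0.0007 0.0011 0; -0 -0 0.0275 0; -0 -0 0.0275 0; -0 -0 0.013 0; -0 -0 0.013 0; -0 -0 0.013 0
```

Call:
arm_command(plan="0 0.0005 0.0275 0; 0 0 0.0275 0; 0 0 0.013 0; 0 0 0.013 0; 0 0 0.013 0; 0 0 0 0; 0 0 0 0; 0 0 0.003 0; 0 0 0 0; 0 0 0 0")

```text
clock: 57.92
tcp_pos: [0.5242, -0.2259, 0.1292]
orientation: [0.223, 3.133, 0.0]
contact_force: [0.2, -0.6, -1.7]
grip_width: 0.0089
gripper_force: 59.7
```

Call:
arm_command(plan="0 0 0.0015 0; 0 0 0.0015 0; 0 0 0 0; 0 0 0 0")

```text
clock: 58.42
tcp_pos: [0.5248, -0.2261, 0.1281]
orientation: [0.224, 3.132, 0.002]
contact_force: [-4.3, 3.3, 17.7]
grip_width: 0.0093
gripper_force: 62.8
```

Call:
arm_command(plan="0 0 0 0; 0 0 0 0; 0 0 0 0; 0 0 0 0; 0 0 -0.015 0; 0 0 -0.03 0; 0 0 -0.04 0; 0 0 -0.04 0; 0 0 -0.04 0; -0.018 0.05 0 0; -0.018 0.05 0 0; -0.018 0.05 0 0; -0.017 0.05 0 0; 0 0 0 0; 0 0 0 0", hand=0)

```text
clock: 60.3
tcp_pos: [0.6226, -0.0388, 0.2917]
orientation: [0.224, 3.133, -0.001]
contact_force: [0.2, -0.1, 0.4]
grip_width: 0.0431
gripper_force: 0.0
```

```bash
python3 - <<'E'
from h import *
b=bay(2); 
tabnow('12',b,.035)
t=(.6395,-.0305); print(hookpt(.0365))
go([(*t,.30),(*t,.245)],yaw=YA)
E
```

```text
top blue 222 [ 0.503 -0.271  0.02 ] [ 0.551 -0.178  0.149] rect [ 0.5277 -0.225 ] [0.092 0.038] 82.1
top orange 41 [ 0.551 -0.274  0.023] [ 0.561 -0.21   0.04 ] rect [ 0.556  -0.2417] [0.009 0.064] 0.0
side blue 157 [ 0.506 -0.275  0.02 ] [ 0.552 -0.178  0.152] rect [ 0.529 -0.227] [0.097 0.036] 80.8
(np.float64(0.6390713944154969), np.float64(-0.03035861097844737), np.float64(0.19391625))
at [ 0.6223 -0.04    0.2917] yaw 171.7 tilt 0.04 w 0.0423 F [-0.3 -0.4 -0.8] t 60.4 j7 1.61
4 0 0 0 1.4; -0.0154 0.0122 -0.0083 0; 0 0 0.0275 0; 0 0 0.0275 0
```

Blue is seated. Green next.

Call:
arm_command(plan="0 0 0 1.4; -0.0154 0.012 -0.008 0; 0 0 0 0; 0 0 0.0275 0; 0 0 0.0275 0; 0 0 0 0; 0 0 0 0")

```text
clock: 61.28
tcp_pos: [0.6401, -0.0293, 0.245]
orientation: [0.263, 3.13, -0.0]
contact_force: [0.1, -0.2, 0.5]
grip_width: 0.0427
gripper_force: 0.0
```

```bash
python3 - <<'E'
from h import *
go([(.6395,-.0303,.194,.02)],yaw=YA)
E
```

```text
at [ 0.6401 -0.0293  0.245 ] yaw 170.4 tilt 0.06 w 0.0427 F [ 0.1 -0.2  0.5] t 61.27 j7 1.6
3 0.0002 -0.0003 0.017 0; 0.0002 -0.0003 0.017 0; 0.0002 -0.0003 0.017 0
```

Call:
arm_command(plan="0 -0.0003 0.017 0; 0 -0.0003 0.017 0; 0 -0.0003 0.017 0; 0 0 0 0; 0 0 0 0")

```text
clock: 61.9
tcp_pos: [0.6401, -0.0297, 0.1931]
orientation: [0.262, 3.13, -0.0]
contact_force: [0.0, 0.5, 0.5]
grip_width: 0.0426
gripper_force: 0.0
```

Call:
arm_command(plan="0 0 0 0; 0 0 0 0; 0 0 0 0; 0 0 0 0; 0 0 0 0; 0 0 -0.01 0; 0 0 -0.011 0; 0 0 -0.011 0; 0 0 0 0; 0 0 0 0; 0.03 0 0 0; 0.03 0 0 0; 0.03 0 0 0; 0.03 0 0 0; 0.035 0 0 0; 0.033 0 0 0; 0 0 0 0; 0 0 0 0", hand=1)

```text
clock: 64.15
tcp_pos: [0.455, 0.0017, 0.2252]
orientation: [0.261, 3.13, 0.0]
contact_force: [0.4, -0.3, -1.6]
grip_width: 0.0093
gripper_force: 59.3
```

```bash
python3 - <<'E'
from h import *
b=bay(1); print(b)
go([(.458,-.11,.225),(*b,.225)],yaw=171.8,step=.04)
E
```

```text
(np.float64(0.477176864631663), np.float64(-0.2181805180529568))
at [0.455  0.0017 0.2252] yaw 170.5 tilt 0.06 w 0.0093 F [ 0.4 -0.3 -1.6] t 64.15 j7 1.39
7 0 0 0 -1.3; -0.0063 -0.0367 0.0001 0; -0.0063 -0.0367 0.0001 0; -0.0063 -0.0367 0.0001 0; -0.0115 -0.0348 -0 0; -0.0115 -0.0348 -0 0; -0.0115 -0.0348 -0 0
```

Call:
arm_command(plan="0 0 0 -1.3; -0.014 -0.034 0 0; -0.014 -0.034 0 0; -0.014 -0.034 0 0; -0.0055 -0.036 0 0; -0.0055 -0.036 0 0; 0 -0.036 0 0; 0 0 0 0; 0 0 0 0; 0 0 0 0")

```text
clock: 65.4
tcp_pos: [0.4772, -0.2127, 0.2248]
orientation: [-0.223, -3.133, -0.001]
contact_force: [0.4, -0.2, -1.5]
grip_width: 0.0092
gripper_force: 59.5
```

```bash
python3 - <<'E'
from h import *
b=bay(1)
tabnow('13',b,.032)
go([(*b,.225),(*b,.17,.03),(*b,.131,.015)],yaw=171.8)
E
```

```text
top green 81 [ 0.458 -0.223  0.102] [ 0.499 -0.164  0.135] rect [ 0.4791 -0.1953] [0.061 0.036] 82.8
side green 66 [ 0.466 -0.262  0.106] [ 0.502 -0.166  0.139] rect [ 0.481  -0.2144] [0.095 0.036] 85.8
at [ 0.4771 -0.2128  0.2249] yaw 171.9 tilt 0.02 w 0.0093 F [ 0.6 -0.2 -1.4] t 65.5 j7 1.98
6 -0.0008 -0.0053 -0.0001 0; -0 -0 0.0275 0; -0 -0 0.0275 0; -0 -0 0.013 0; -0 -0 0.013 0; -0 -0 0.013 0
```

Call:
arm_command(plan="0 -0.0055 0 0; 0 0 0 0; 0 0 0.0275 0; 0 0 0.0275 0; 0 0 0.013 0; 0 0 0.013 0; 0 0 0.013 0; 0 0 0 0; 0 0 0.003 0; 0 0 0 0; 0 0 0 0")

```text
clock: 66.88
tcp_pos: [0.4763, -0.2194, 0.1284]
orientation: [0.226, 3.133, -0.0]
contact_force: [-0.2, -1.1, 0.4]
grip_width: 0.0091
gripper_force: 59.7
```

Call:
arm_command(plan="0 0 0.0015 0; 0 0 0 0; 0 0 0 0")

```text
clock: 67.25
tcp_pos: [0.4767, -0.2197, 0.1284]
orientation: [0.226, 3.131, 0.001]
contact_force: [-3.4, 2.5, 17.3]
grip_width: 0.009
gripper_force: 62.5
```

Call:
arm_command(plan="0 0 0 0; 0 0 0 0; 0 0 0 0; 0 0 0 0; 0 0 -0.015 0; 0 0 -0.03 0; 0 0 -0.04 0; 0 0 -0.04 0; 0 0 -0.04 0; 0 0.05 0 0; 0 0.05 0 0; 0 0.05 0 0; 0 0.05 0 0; 0 0 0 0; 0 0 0 0", hand=0)

```text
clock: 69.12
tcp_pos: [0.5046, -0.0222, 0.2921]
orientation: [0.227, 3.133, -0.001]
contact_force: [0.1, -1.3, -0.3]
grip_width: 0.0428
gripper_force: 0.0
```

```bash
python3 - <<'E'
from h import *
for i in(1,2,3): print(bay(i)); tabnow('14',bay(i),.03)
for n in('top','side'):
    P,H=pts([(n+'14',n)])
    k=((H[:,0]<8)|(H[:,0]>172))&(H[:,1]>140)&(P[:,0]>.35)&(P[:,0]<.7)&(P[:,1]>-.5)&(P[:,1]<-.15)&(P[:,2]>.165)&(P[:,2]<.25)
    print(n,'redknob',k.sum(),P[k].mean(0).round(4))
go([])
im=np.load('top14_i.npy'); im2=np.load('side14_i.npy')
cv2.imwrite('pics/c14.png',np.hstack([cv2.resize(im[190:330,380:520,::-1],(400,400)),cv2.resize(im2[120:260,235:375,::-1],(400,400))]))
E
```

```text
(np.float64(0.477176864631663), np.float64(-0.2181805180529568))
top green 201 [ 0.455 -0.265  0.021] [ 0.5   -0.171  0.15 ] rect [ 0.4762 -0.2181] [0.091 0.036] 81.4
top blue 18 [ 0.503 -0.268  0.026] [ 0.506 -0.24   0.039] rect [ 0.5055 -0.254 ] [0.027 0.003] 86.1
side green 86 [ 0.457 -0.269  0.024] [ 0.501 -0.174  0.154] rect [ 0.4782 -0.2213] [0.095 0.035] 81.1
(np.float64(0.5257), np.float64(-0.225))
top green 17 [ 0.496 -0.209  0.021] [ 0.5   -0.175  0.038] rect [ 0.4978 -0.192 ] [0.034 0.004] 88.9
top blue 224 [ 0.503 -0.271  0.021] [ 0.551 -0.178  0.153] rect [ 0.5275 -0.2251] [0.092 0.039] 81.8
side blue 154 [ 0.505 -0.275  0.021] [ 0.553 -0.178  0.153] rect [ 0.5288 -0.2265] [0.098 0.036] 81.5
(np.float64(0.5742231353683369), np.float64(-0.23181948194704322))
top blue 24 [ 0.544 -0.221  0.023] [ 0.551 -0.182  0.038] rect [ 0.5477 -0.2017] [0.006 0.039] 0.8
top orange 212 [ 0.551 -0.276  0.02 ] [ 0.601 -0.184  0.151] rect [ 0.5757 -0.231 ] [0.092 0.039] 81.7
side blue 17 [ 0.544 -0.241  0.028] [ 0.552 -0.184  0.044] rect [ 0.5456 -0.2126] [0.058 0.007] 83.4
side orange 129 [ 0.554 -0.283  0.021] [ 0.6   -0.184  0.154] rect [ 0.5769 -0.2324] [0.097 0.036] 81.9
top redknob 43 [ 0.4606 -0.3321  0.1935]
side redknob 26 [ 0.4617 -0.3334  0.1922]
at [ 0.5046 -0.0224  0.2916] yaw 171.6 tilt 0.0 w 0.0432 F [-0.5  0.1 -0.6] t 69.42 j7 1.47
0
```

View pics/c14.png

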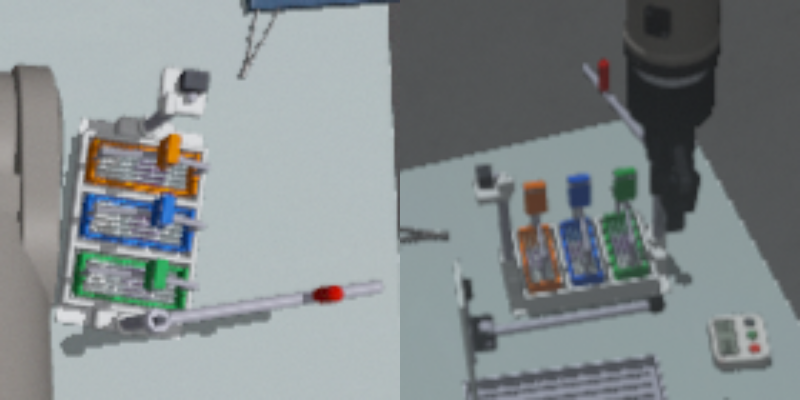

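The picture shows all three racks seated in their bays (tabs at (170,150), (165,210), (158,275)). The keeper is open, with its red knob at (328,293).

```bash
python3 - <<'E'
from h import *
go([(.4615,-.3355,.29),(.4615,-.3355,.22)],yaw=99.7,step=.045)
E
```

```text
at [ 0.5046 -0.0224  0.2916] yaw 171.6 tilt 0.0 w 0.0432 F [-0.5  0.1 -0.6] t 69.42 j7 1.47
18 0 0 0 9.0; 0 0 0 9.0; 0 0 0 9.0; 0 0 0 9.0; 0 0 0 9.0; 0 0 0 9.0; 0 0 0 9.0; 0 0 0 9.0; -0.0377 -0.0119 0.0002 0; -0.0377 -0.0119 0.0002 0; -0.0377 -0.0119 0.0002 0; -0.0377 -0.0119 0.0002 0; -0.0377 -0.0119 0.0002 0; -0.0377 -0.0119 0.0002 0; -0.0377 -0.0119 0.0002 0; -0.0377 -0.0119 0.0002 0; 0.0001 -0 0.035 0; 0.0001 -0 0.035 0
```

Call:
arm_command(plan="0 0 0 9; 0 0 0 9; 0 0 0 9; 0 0 0 9; 0 0 0 9; 0 0 0 9; 0 0 0 9; 0 0 0 9; -0.038 -0.012 0 0; -0.038 -0.012 0 0; -0.038 -0.012 0 0; -0.038 -0.012 0 0; -0.038 -0.012 0 0; -0.038 -0.012 0 0; -0.037 -0.012 0 0; -0.037 -0.012 0 0; 0 0 0.025 0; 0 0 0.025 0; 0 0 0 0; 0 0 0 0")

```text
clock: 71.92
tcp_pos: [0.4614, -0.3358, 0.2424]
orientation: [2.025, 2.401, -0.0]
contact_force: [0.7, -0.7, -0.2]
grip_width: 0.0431
gripper_force: 0.0
```

```bash
python3 - <<'E'
from h import *
go([(.4615,-.3355,.24),(.4615,-.3355,.190,.02)],yaw=99.7,step=.045)
E
```

```text
at [ 0.4614 -0.3358  0.2424] yaw 99.7 tilt 0.05 w 0.0431 F [ 0.7 -0.7 -0.2] t 71.92 j7 1.05
4 0.0002 0.0002 0.0024 0; 0 -0 0.0167 0; 0 -0 0.0167 0; 0 -0 0.0167 0
```

Call:
arm_command(plan="0 0 0.0175 0; 0 0 0.0175 0; 0 0 0.0175 0; 0 0 0 0; 0 0 0 0")

```text
clock: 72.55
tcp_pos: [0.4612, -0.3355, 0.1891]
orientation: [2.025, 2.402, -0.0]
contact_force: [-0.2, -0.2, -0.1]
grip_width: 0.0426
gripper_force: 0.0
```

Call:
arm_command(plan="0 0 0 0; 0 0 0 0; 0 0 0 0; 0 0 0 0; 0 0 0 0; 0 0 0 0", hand=1, grip_force=20)

```text
clock: 73.3
tcp_pos: [0.4615, -0.3355, 0.1894]
orientation: [2.024, 2.401, 0.0]
contact_force: [-0.7, -0.5, 6.0]
grip_width: 0.0118
gripper_force: 21.1
```

```bash
cat >> h.py <<'E'
KP=np.array([.4405,-.213])
def arc(a1,step=6.,over=0.0):
    o=r.get_obs(); p=np.array(o['tcp_pos']); M=R.from_rotvec(o['orientation']).as_matrix()
    d=p[:2]-KP; rad=np.hypot(*d); a0=np.degrees(np.arctan2(d[1],d[0])); n=int(np.ceil((a1-a0)/step)); rows=[]
    y0=np.degrees(np.arctan2(M[1,0],M[0,0])); print('angle',a0,'open',np.radians(a0+8),'radius',rad,'yaw',y0,'w',o['grip_width'])
    q=p.copy()
    for a in np.linspace(a0,a1,n+1)[1:]:
        rr=rad+(.125-rad)*(a-a0)/(a1-a0); t=np.array([KP[0]+rr*np.cos(np.radians(a)),KP[1]+rr*np.sin(np.radians(a)),p[2]])
        s=M.T@(t-q); rows.append(f'{s[0]:.4f} {s[1]:.4f} 0 {-(a1-a0)/n:.1f}'); q=t
        M=R.from_euler('z',(a1-a0)/n,degrees=True).as_matrix()@M
    print(n,'; '.join(rows))
E
python3 - <<'E'
from h import *
arc(-18)
E
```

```text
angle -80.29117189487563 open -1.2617189696907678 radius 0.12425810288518378 yaw 99.74315793512498 w 0.011828608315341512
11 0.0005 0.0123 0 -5.7; 0.0005 0.0123 0 -5.7; 0.0005 0.0123 0 -5.7; 0.0005 0.0123 0 -5.7; 0.0005 0.0123 0 -5.7; 0.0005 0.0123 0 -5.7; 0.0005 0.0123 0 -5.7; 0.0005 0.0123 0 -5.7; 0.0005 0.0123 0 -5.7; 0.0005 0.0123 0 -5.7; 0.0005 0.0123 0 -5.7
```

Call:
arm_command(plan="0.0005 0.0123 0 -5.7; 0.0005 0.0123 0 -5.7; 0.0005 0.0123 0 -5.7; 0.0005 0.0123 0 -5.7; 0.0005 0.0123 0 -5.7; 0.0005 0.0123 0 -5.7; 0.0005 0.0123 0 -5.7; 0.0005 0.0123 0 -5.7; 0.0005 0.0123 0 -5.7; 0.0005 0.0123 0 -5.7; 0.0005 0.0123 0 -5.7; 0 0 0 0; 0 0 0 0")

```text
clock: 74.92
tcp_pos: [0.5584, -0.2509, 0.1893]
orientation: [-0.479, -3.103, -0.002]
contact_force: [-4.3, 1.0, 8.1]
grip_width: 0.012
gripper_force: 21.4
```

```bash
python3 - <<'E'
from h import *
arc(-7.5,step=4)
print(r.get_obs()['contact_force'])
E
```

```text
angle -17.823812819940063 open -0.17145787880758295 radius 0.12384228656367492 yaw 162.44697257550322 w 0.012008740104793046
3 -0.0002 0.0075 0 -3.4; -0.0002 0.0075 0 -3.4; -0.0002 0.0075 0 -3.4
[-4.34654457  1.02836118  8.06561763]
```

Call:
arm_command(plan="0 0.0075 0 -3.4; 0 0.0075 0 -3.4; 0 0.0075 0 -3.4; 0 0.003 0 0; 0 0.003 0 0; 0 0 0 0; 0 0 0 0")

```text
clock: 75.8
tcp_pos: [0.5632, -0.2292, 0.1895]
orientation: [-0.209, -3.134, 0.01]
contact_force: [-4.2, -10.4, 3.5]
grip_width: 0.0119
gripper_force: 21.4
```

```bash
python3 - <<'E'
from h import *
arc(-6,step=4)
print(r.get_obs()['contact_force'])
P=None
for n in('top','side'):
    save(n,n+'15'); P,H=pts([(n+'15',n)])
    k=((H[:,0]<8)|(H[:,0]>172))&(H[:,1]>140)&(P[:,0]>.5)&(P[:,0]<.6)&(P[:,1]>-.3)&(P[:,1]<-.18)&(P[:,2]>.16)&(P[:,2]<.25)
    print(n,k.sum(),P[k].mean(0) if k.any() else '')
E
```

```text
angle -7.5291184545228 open 0.008218433355456549 radius 0.1238145960242974 yaw 172.37528470392706 w 0.011924955492441292
1 -0.0011 0.0033 0 -1.5
[ -4.1820412  -10.42405941   3.49910865]
top 0 
side 0
```

Call:
arm_command(plan="0 0.003 0 0; 0 0.003 0 0; 0 0 0 0; 0 0 0 0")

```text
clock: 76.4
tcp_pos: [0.5633, -0.2287, 0.1896]
orientation: [0.215, 3.133, -0.021]
contact_force: [-3.6, -22.9, -1.2]
grip_width: 0.0121
gripper_force: 22.0
```

```bash
python3 - <<'E'
from h import *
arc(-6,step=4)
E
```

```text
angle -7.277326876467435 open 0.012613025421314972 radius 0.12375703824384614 yaw 172.14624315786963 w 0.012063451795857548
1 -0.0012 0.0028 0 -1.3
```

Call:
arm_command(plan="0 -0.004 0 0; 0 -0.004 0 0; 0 0 0 0")

```text
clock: 76.78
tcp_pos: [0.5633, -0.2294, 0.1894]
orientation: [-0.207, -3.133, 0.006]
contact_force: [-5.1, -7.4, 5.9]
grip_width: 0.0122
gripper_force: 21.5
```

Call:
arm_command(plan="0 0 0 0; 0 0 0 0; 0 0 0 0; 0 0 0 0; 0 0 -0.03 0; 0 0 -0.04 0; 0 0 -0.04 0; -0.005 0.05 0 0; -0.005 0.05 0 0; -0.005 0.05 0 0; -0.005 0.05 0 0; 0 0.03 0 0; 0 0 0 0; 0 0 0 0", hand=0)

```text
clock: 78.53
tcp_pos: [0.6141, -0.0012, 0.299]
orientation: [-0.203, -3.135, 0.001]
contact_force: [-0.1, -1.1, -0.4]
grip_width: 0.0425
gripper_force: 0.0
```

```bash
python3 - <<'E'
from h import *
go([])
for n in('top','side'):
    save(n,n+'16'); P,H=pts([(n+'16',n)])
    B=lambda x0,x1,y0,y1,z0,z1:(P[:,0]>x0)&(P[:,0]<x1)&(P[:,1]>y0)&(P[:,1]<y1)&(P[:,2]>z0)&(P[:,2]<z1)
    k=((H[:,0]<8)|(H[:,0]>172))&(H[:,1]>140)&B(.5,.6,-.3,-.18,.16,.25)
    print(n,k.sum(),P[k].mean(0).round(4) if k.any() else '')
    for x in (.46,.50,.60): 
        q=P[B(x-.012,x+.012,-.26,-.19,.155,.175)]; print(x,len(q),q.mean(0).round(4) if len(q) else '')
    q=P[B(.49,.535,-.03,.02,.13,.21)]; print('ball',len(q),q.mean(0).round(4) if len(q) else '')
im=np.load('top16_i.npy'); im2=np.load('side16_i.npy')
cv2.imwrite('pics/c16.png',np.hstack([cv2.resize(im[190:330,380:520,::-1],(400,400)),cv2.resize(im2[120:260,235:375,::-1],(400,400))]))
E
```

```text
at [ 0.6141 -0.0012  0.299 ] yaw 172.6 tilt 0.04 w 0.0425 F [-0.1 -1.1 -0.4] t 78.53 j7 1.49
0 
top 40 [ 0.5627 -0.2265  0.1935]
0.46 52 [ 0.4597 -0.2142  0.1639]
0.5 51 [ 0.5005 -0.2198  0.1637]
0.6 82 [ 0.602  -0.23    0.1646]
ball 0 
side 0 
0.46 28 [ 0.4581 -0.2143  0.1673]
0.5 25 [ 0.5002 -0.2212  0.167 ]
0.6 43 [ 0.6028 -0.2307  0.1665]
ball 42 [ 0.5234 -0.0097  0.1756]
```

View pics/c16.png

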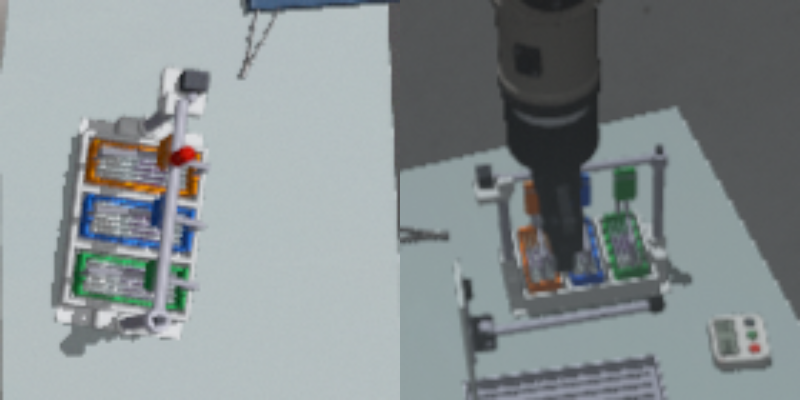

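Bar is over the racks with its end in the detent post (top crop (180,90)–(158,320)). Now the hook.

```bash
python3 - <<'E'
from h import *
go([(.5126,-.0088,.29),(.5126,-.0088,.22)],yaw=170.3)
E
```

```text
at [ 0.6141 -0.002   0.2992] yaw 172.5 tilt 0.03 w 0.0429 F [-0.3 -0.8  0.5] t 78.62 j7 1.49
6 0 0 0 2.2; 0.033 -0.0079 0.0031 0; 0.033 -0.0079 0.0031 0; 0.033 -0.0079 0.0031 0; -0 -0 0.035 0; -0 -0 0.035 0
```

Call:
arm_command(plan="0 0 0 2.2; 0.033 -0.008 0.003 0; 0.033 -0.008 0.003 0; 0.033 -0.008 0.003 0; 0 0 0.035 0; 0 0 0.035 0; 0 0 0 0; 0 0 0 0")

```text
clock: 79.62
tcp_pos: [0.5135, -0.0078, 0.2212]
orientation: [0.264, 3.129, 0.0]
contact_force: [0.5, -0.5, -0.2]
grip_width: 0.0428
gripper_force: 0.0
```

```bash
python3 - <<'E'
from h import *
go([(.5126,-.0088,.1637,.02)],yaw=170.3)
E
```

```text
at [ 0.5135 -0.0078  0.2212] yaw 170.4 tilt 0.08 w 0.0428 F [ 0.5 -0.5 -0.2] t 79.62 j7 1.43
3 0.0003 -0.0004 0.0192 0; 0.0003 -0.0004 0.0192 0; 0.0003 -0.0004 0.0192 0
```

Call:
arm_command(plan="0 -0.0003 0.019 0; 0 -0.0003 0.019 0; 0.001 -0.0003 0.0195 0; 0 0 0 0; 0 0 0 0")

```text
clock: 80.25
tcp_pos: [0.5127, -0.0081, 0.164]
orientation: [0.262, 3.128, 0.001]
contact_force: [1.0, -0.0, 0.2]
grip_width: 0.0428
gripper_force: 0.0
```

Call:
arm_command(plan="0 0 0 0; 0 0 0 0; 0 0 0 0; 0 0 0 0; 0 0 0 0", hand=1, grip_force=40)

```text
clock: 80.88
tcp_pos: [0.5122, -0.0087, 0.1636]
orientation: [0.262, 3.129, -0.0]
contact_force: [-1.9, -2.2, 6.8]
grip_width: 0.0155
gripper_force: 38.8
```

```bash
python3 - <<'E'
from h import *
o=r.get_obs(); p=np.array(o['tcp_pos']); a=np.radians(170.3); d=np.array([np.cos(a),np.sin(a)])
off=p-np.array([.5126,-.0088,.1687]); print('off',off)
w=[]
for th in np.linspace(1.518,.03,17)[1:]:
    w.append((*(PIV+np.array([*(d*np.sin(th)*.165),np.cos(th)*.165])+off*[1,1,1]),.06))
go(w)
E
```

```text
off [-0.00044113  0.00011333 -0.00513967]
at [ 0.5122 -0.0087  0.1636] yaw 170.4 tilt 0.09 w 0.0155 F [-1.9 -2.2  6.8] t 80.88 j7 1.48
16 -0.0015 0.0001 -0.0153 0; -0.003 -0 -0.015 0; -0.0043 -0.0001 -0.0147 0; -0.0057 0 -0.0143 0; -0.007 0 -0.0136 0; -0.0082 0 -0.013 0; -0.0094 -0 -0.0121 0; -0.0105 -0 -0.0112 0; -0.0114 -0 -0.0102 0; -0.0124 -0.0001 -0.0091 0; -0.0132 0 -0.0079 0; -0.0138 -0 -0.0066 0; -0.0144 -0.0001 -0.0053 0; -0.0148 0 -0.004 0; -0.0151 -0 -0.0025 0; -0.0153 -0 -0.0012 0
```

Call:
arm_command(plan="-0.0015 0 -0.0153 0; -0.003 0 -0.015 0; -0.0043 0 -0.0147 0; -0.0057 0 -0.0143 0; -0.007 0 -0.0136 0; -0.0082 0 -0.013 0; -0.0094 0 -0.0121 0; -0.0105 0 -0.0112 0; -0.0114 0 -0.0102 0; 0 0 0 0")

```text
clock: 82.12
tcp_pos: [0.5739, -0.019, 0.2833]
orientation: [0.263, 3.127, -0.001]
contact_force: [1.9, -4.2, -2.2]
grip_width: 0.0147
gripper_force: 39.4
```

Still gripped; continue.

Call:
arm_command(plan="-0.0124 0 -0.0091 0; -0.0132 0 -0.0079 0; -0.0138 0 -0.0066 0; -0.0144 0 -0.0053 0; -0.0148 0 -0.004 0; -0.0151 0 -0.0025 0; -0.0153 0 -0.0012 0; 0 0 0 0; 0 0 0 0")

```text
clock: 83.25
tcp_pos: [0.6694, -0.0338, 0.3188]
orientation: [0.26, 3.131, 0.001]
contact_force: [-0.9, -0.5, 0.2]
grip_width: -0.0001
gripper_force: 0.0
```

```bash
python3 - <<'E'
from h import *
go([])
save('top','top17'); save('side','side17')
for n in('top','side'):
    P,H=pts([(n+'17',n)])
    B=lambda x0,x1,y0,y1,z0,z1:(P[:,0]>x0)&(P[:,0]<x1)&(P[:,1]>y0)&(P[:,1]<y1)&(P[:,2]>z0)&(P[:,2]<z1)
    for z in(.20,.25,.28): q=P[B(.60,.684,-.06,0,z-.015,z+.015)]; print(n,z,len(q),q.mean(0).round(4) if len(q) else '')
E
```

```text
at [ 0.6694 -0.0338  0.3188] yaw 170.5 tilt 0.05 w -0.0001 F [-0.9 -0.5  0.2] t 83.25 j7 1.53
0 
top 0.2 0 
top 0.25 0 
top 0.28 0 
side 0.2 29 [ 0.6682 -0.0338  0.1993]
side 0.25 37 [ 0.6459 -0.03    0.2502]
side 0.28 41 [ 0.633  -0.0282  0.2803]
```

Call:
arm_command(plan="0 0 -0.03 0; 0 0 -0.03 0; 0.04 0 0 0; 0.04 0 0 0; 0.027 0 0 0; 0 0 0 0; 0 0 0.03 0; 0 0 0.033 0; 0 0 0 0; -0.02 0 0 0; -0.02 0 0 0; -0.02 0 0 0; -0.015 0 0 0; 0 0 0 0; 0 0 0 0")

```text
clock: 85.22
tcp_pos: [0.6377, -0.0293, 0.3158]
orientation: [0.262, 3.13, 0.0]
contact_force: [-0.1, 0.5, -0.0]
grip_width: -0.0
gripper_force: 0.0
```

```bash
python3 - <<'E'
from h import *
go([(.658,-.0337,.316,.01)])
E
```

```text
at [ 0.6377 -0.0293  0.3158] yaw 170.4 tilt 0.02 w -0.0 F [-0.1  0.5 -0. ] t 85.22 j7 1.51
3 -0.0069 -0.0003 -0.0001 0; -0.0069 -0.0003 -0.0001 0; -0.0069 -0.0003 -0.0001 0
```

Call:
arm_command(plan="-0.007 0 0 0; -0.007 0 0 0; -0.006 0 0 0; -0.003 0 0 0; 0 0 0 0")

```text
clock: 85.85
tcp_pos: [0.6608, -0.0332, 0.3153]
orientation: [0.262, 3.13, -0.0]
contact_force: [0.2, 0.5, 0.1]
grip_width: -0.0002
gripper_force: 0.0
```

```bash
python3 - <<'E'
from h import *
go([])
save('side','side18'); P,H=pts([('side18','side')])
B=lambda x0,x1,y0,y1,z0,z1:(P[:,0]>x0)&(P[:,0]<x1)&(P[:,1]>y0)&(P[:,1]<y1)&(P[:,2]>z0)&(P[:,2]<z1)
for z in(.20,.25,.28): q=P[B(.60,.684,-.06,0,z-.015,z+.015)]; print(z,len(q),q.mean(0).round(4) if len(q) else '')
E
```

```text
at [ 0.6608 -0.0332  0.3153] yaw 170.4 tilt 0.02 w -0.0002 F [0.2 0.5 0.1] t 85.85 j7 1.53
0 
0.2 16 [ 0.6809 -0.0349  0.2013]
0.25 19 [ 0.6806 -0.0354  0.2498]
0.28 20 [ 0.6806 -0.0354  0.2791]
```

Call:
arm_command(plan="0.03 0 0 0; 0.04 0 0 0; 0.04 0 -0.02 0; 0.03 0 -0.03 0; 0 0.05 0 0; 0 0.05 0 0; 0 0.05 0 0; 0 0.05 0 0; 0 0 0 0; 0 0 0 0")

```text
clock: 87.15
tcp_pos: [0.5556, 0.1867, 0.3654]
orientation: [0.262, 3.131, -0.001]
contact_force: [0.4, 0.4, 0.2]
grip_width: -0.0004
gripper_force: 0.0
```

```bash
python3 - <<'E'
from h import *
go([])
for n in('top','side'):
    save(n,n+'19'); P,H=pts([(n+'19',n)])
    B=lambda x0,x1,y0,y1,z0,z1:(P[:,0]>x0)&(P[:,0]<x1)&(P[:,1]>y0)&(P[:,1]<y1)&(P[:,2]>z0)&(P[:,2]<z1)
    q=P[B(.6,.7,-.07,0,.312,.36)]; print('ball',len(q),q.mean(0).round(4) if len(q) else '')
    k=((H[:,0]<8)|(H[:,0]>172))&(H[:,1]>140)&B(.5,.6,-.3,-.18,.165,.25); print('knob',k.sum(),P[k].mean(0).round(4) if k.any() else '')
for i in(1,2,3): print(bay(i)); tabnow('20',bay(i),.03)
im=np.load('top19_i.npy'); im2=np.load('side19_i.npy')
cv2.imwrite('pics/c19.png',np.hstack([cv2.resize(im[160:330,330:500,::-1],(400,400)),cv2.resize(im2[120:300,210:390,::-1],(400,400))]))
E
```

```text
at [0.5556 0.1867 0.3654] yaw 170.4 tilt 0.04 w -0.0004 F [0.4 0.4 0.2] t 87.15 j7 1.06
0 
ball 68 [ 0.6789 -0.0361  0.3297]
knob 40 [ 0.5626 -0.2264  0.1939]
ball 49 [ 0.682  -0.0348  0.3292]
knob 12 [ 0.5648 -0.2268  0.1993]
(np.float64(0.477176864631663), np.float64(-0.2181805180529568))
top green 148 [ 0.455 -0.265  0.02 ] [ 0.5   -0.171  0.14 ] rect [ 0.4763 -0.2181] [0.092 0.036] 81.8
side green 89 [ 0.459 -0.27   0.022] [ 0.501 -0.174  0.152] rect [ 0.4788 -0.2216] [0.095 0.036] 82.6
(np.float64(0.5257), np.float64(-0.225))
top blue 175 [ 0.503 -0.271  0.02 ] [ 0.551 -0.178  0.146] rect [ 0.5277 -0.2252] [0.093 0.038] 81.6
side blue 163 [ 0.506 -0.276  0.021] [ 0.552 -0.177  0.154] rect [ 0.529  -0.2267] [0.096 0.036] 81.3
(np.float64(0.5742231353683369), np.float64(-0.23181948194704322))
top blue 25 [ 0.544 -0.221  0.021] [ 0.55  -0.182  0.042] rect [ 0.5475 -0.2017] [0.005 0.039] 1.6
top orange 171 [ 0.551 -0.277  0.02 ] [ 0.601 -0.183  0.197] rect [ 0.576  -0.2312] [0.092 0.04 ] 82.0
side blue 19 [ 0.545 -0.24   0.03 ] [ 0.552 -0.184  0.044] rect [ 0.5453 -0.2121] [0.056 0.007] 83.4
side orange 129 [ 0.554 -0.281  0.023] [ 0.6   -0.187  0.154] rect [ 0.5767 -0.2328] [0.095 0.036] 81.4
```

View pics/c19.png

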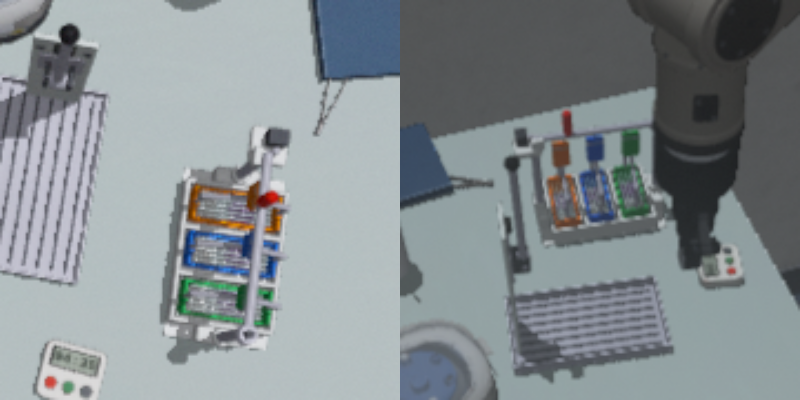

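The picture shows the racks seated, the bar shut (top crop (265,200)), and the hook upright with its ball at (70,33). I'll hand in.

```bash
python3 -c "
from h import *
print(ticket.hand_in())"
```

```text
the job is handed in; nothing more can be done
None
```

I handed the job in at about 87 s: all three racks drained together for over 7 s and now stand in their own bays, the keeper bar is shut against its end stop and the hook is folded flat, going by the last camera and force readings (the hand-in returned no verdict).

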